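Load the drying box, zero its dial and pull the flap shut with the hook pole

ROBOT

A 6-joint arm with a two-finger parallel gripper is mounted at the origin on a cart in front of the work surface, level with it; the furniture and walls round the work are solid. World frame = base frame: x ahead of the robot, y to its left, z up, the work surface at z = 0. Lengths are in m, angles in rad, forces in N, time in s.
With the tool pointing down it reaches from about 0.25 to 0.8 m from the base axis. Payload 3.9 kg.
Tool frame: the origin (TCP) lies midway between the tips of the shut fingers; the grasp point (between the pads) lies 19 mm behind it; z points along the fingers, y is the direction in which the jaws open and shut (so a half turn about z gives the same grasp; the last joint's range is limited). The gripper opens to 85 mm and grips with 20 to 120 N. Pads are 22 mm wide; open, the fingers measure 114 mm over their backs; the gripper's body (76 mm by 85 mm) begins 54 mm behind the grasp point. The pads swing forward as they close: fully open they stand 13 mm farther back than shut.
Start: joints at [1.172, 0.26, -0.138, 1.173, 0, 1.571], TCP at [0.204, 0.484, 0.231] pointing down, gripper open.
Joint ranges: [-2.78, 2.78], [-0.83, 1.72], [-1.28, 1.37], [-1.9, 2.12], [-1.57, 1.48], [-3.14, 3.14]. Speed limits (rad/s): [2.57, 2.57, 3.14, 3.14, 3.14, 3.14].

INTERFACE

Orientations are given as a unit quaternion [w, x, y, z].
In Python, from plant import env, viewer, order gives the robot as it stands.
- The arm moves only by the tool arm_command, never from a script. Its argument "commands" is a list of rows, each a list of 7 numbers: the shift along the world's x, y, z scaled (see below), then the turn, a rotation vector about the world's x, y, z scaled (see below), then the gripper command: -1 is fully open, 1 is shut, values between are in proportion. In form: [[tx, ty, tz, ax, ay, az, hand], ...]. A call has 1 to 12 rows; each row is the pose to reach, as a shift and turn from the pose commanded when the call began; what a row does not reach only later rows make up. The controller multiplies each number of a shift by 0.3 m and each number of a turn by 1.5 rad. A row lasts 1/12 s, in which the tool goes at most 41.7 mm and 7.16 degrees, less where a joint would pass 70% of its speed; a pose out of reach is approached as far as the arm can. A call with a number of a shift or a turn outside -1 to 1 is refused whole. A call with a gripper value outside its range is refused whole. The fingers move at their own pace and stop on an object; "force" is the grip in N (left out, the last holds). Time passes only in rows, so rows that repeat a pose let the fingers close. It gives the time, the measured TCP pose, the force and the opening at its end, in the units of the state.
- env.read_state(): the state, without advancing time (a new reading comes with each control period).
- viewer.read_camera(name): name is "side" or "top" or "wrist"; returns (picture, depth): 400x640x3 uint8, red, green, blue; 400x640 float32, m along the optical axis (not along the pixel's ray), 0 where there is no reading.
- viewer.camera_info(name): a dict with "intrinsics" (3x3 intrinsics, pixels), "eye" and "attitude" of the camera in the world; the wrist camera has in their place "mount" (4x4, takes a point from camera to tool coordinates, whose origin is the TCP and whose axes are the flange's). Camera axes: x right, y up, looking along -z (the intrinsics and any distortion apply to the point x, -y, -z); pixel columns grow to the right and rows downward; lengths in m; the calibration is good to about 2 mm. A picture is of the moment at which its call begins: read the wrist's pose just before it. camera_info takes no time and is no camera call.
- order.close_job(): hands the job in, once; it reports no verdict.
The state is a dict: "t": time; "q": joint angles; "joint_vel": joint speeds; "effort": joint torques, N m; "tool_pos": TCP position; "tcp_rot": TCP orientation; "force": force on the tool from outside, world axes, zero at the start; "ft_torque": the same for the moment, N m; "opening": opening from 0.0 (shut) to 1.0 (fully open).
Only numpy, scipy, OpenCV 4.12 (cv2) and the standard library are available. Lean on these libraries where they do the work, as an engineer would, in place of code of your own. Each camera call takes 0.05 s, during which the arm holds its last target. There are 200 camera calls.

TASK

Lay all the wooden perch blanks flat on the floor of the drying box, side by side and not on top of one another; once they are all in, turn the dial on the box's side until its pointer stands at the zero mark. Then take the hook pole, put its prong through the ring eye of the open flap and swing the flap fully shut with it (never touch the flap with the gripper or arm), and finally unhook the pole and lay it back in both saddles of its rest, hook end the same way as before. Leave the mug, the sanding block and the round tin where they are.

Things in the scene. Friction and masses are not known exactly. Their poses are not given: they have to be found in the camera images.
- blank_a_mid (a point): centre (half-way up) of a loose rectangular wooden perch blank, 45 x 85 x 26 mm (its own x, y, z), lying flat; absent in some starts
- blank_b_mid (a point): centre (half-way up) of a loose rectangular wooden perch blank, 40 x 80 x 22 mm (its own x, y, z), lying flat; absent in some starts
- blank_c_mid (a point): centre (half-way up) of a loose rectangular wooden perch blank, 50 x 95 x 28 mm (its own x, y, z), lying flat; absent in some starts
- blank_d_mid (a point): centre (half-way up) of a loose rectangular wooden perch blank, 45 x 85 x 26 mm (its own x, y, z), lying flat; absent in some starts
- box_floor (a point): centre of the inner floor of the wooden drying box, a fixed low box whose floor lies 70 mm above the bench; axes are those of the box: x away from the robot, y to the left towards the flap's hinge, z up. Inside it measures 200 mm (x) by 240 mm (y); the walls are 8 mm thick and 40 mm high above this floor. The box stands slightly turned and shifted in each start
- dial (a joint): angle of the dial knob in rad about the vertical, seen from above: positive counter-clockwise, 0 when the pointer stands at the zero mark (the wide white mark on the side away from the robot); stops at -0.5 and 2.9. It stays where it is left (friction 0.05 Nm)
- dial_grip (a point): centre of the upright bar of the dial knob, on the vertical turning axis; the knob sits on a grey housing (92 x 94 mm, top 92 mm above the bench) on the right side of the box. The bar is 50 mm long (towards the pointer, point x), 14 mm thick (point y), 24 mm high, its middle is this point; below the bar a 54 mm disc
- pointer_tip (a point): tip of the white pointer that turns with the dial knob, 37 mm from the axis
- zero_mark (a point): the wide white zero mark on the dial face, 40 mm from the axis, in the box's +x direction from it
- flap (a joint): angle of the box's hinged flap (wooden frame with a clear pane, 216 x 252 x 10 mm) in rad: 0 shut (flat on the walls), grows as it opens upwards to the left; starts near 1.7, standing up and leaning a little back to the left, its top up to 0.37 m above the bench. A friction hinge (0.2 Nm) keeps it at any angle; 3 N at the eye moves it
- flap_eye (a point): centre of the steel ring eye on an arm at the flap's front edge: ring of 8 mm round bar, 40 mm clear opening, its hole running along the hinge (box x), its plane 28 mm in front of the flap's edge and of the box's front wall; 220 mm from the hinge line and about 0.33 m above the bench when open. With the flap at angle a it lies at point flap_hinge + 0.22 m * (-cos a along box y, +sin a along z)
- flap_hinge (a point): point on the hinge line of the flap, in the plane of the eye; the line runs along box x, 113 mm above the bench on the box's left wall
- pole_grip (a point): middle of the loose hook pole's handle, the point to grip, near its centre of mass: a wooden bar 18 x 18 mm, 230 mm long, of which 95 mm lie ahead (+y of the point) and 135 mm behind. From its front end an 8 mm steel rod runs on to 170 mm ahead of this point, then bends square to the side (point +x) into a straight prong 50 mm long, at the same height. 0.13 kg
- hook_prong (a point): point on the axis of the pole's prong, 30 mm out from the pole's axis, 24 mm before the rounded tip
- rest_seat (a point): fixed dark wooden pole rest, where pole_grip lies when the pole is home, 49 mm above the bench; point y is the direction of the pole (hook end at +y), x that of its prong. Two saddles 18 mm thick at y = -95 and +75 mm carry the handle 40 mm above the bench, between flared cheeks 61 mm high; between them the base plate is 8 mm high
- mug: white enamel mug, bystander, 82 mm across, 74 mm high, origin under its middle
- sander: sanding block, bystander, 62 x 110 x 38 mm, origin under its middle
- wax: brown round tin, bystander, 67 mm across, 36 mm high, origin under its middle
- hook_pole: the hook pole as a whole; its origin lies 9 mm under pole_grip, on the underside of the handle, same axes
Things that resemble listed ones, but are neither listed nor needed, are in the scene too. Leave any orange or pink look-alike of the part that bears blank_d_mid alone.

How it is judged:
On the way, in this order (a step that is already met when the one before it is completed fails the run):
1. all blanks lie flat on the floor of the box (x of blank_a_mid in the frame of box_floor between -0.1 and 0.1 m and y of blank_a_mid in the frame of box_floor between -0.12 and 0.12 m and z of blank_a_mid in the frame of box_floor between 0.005 and 0.018 m and x of blank_b_mid in the frame of box_floor between -0.1 and 0.1 m and y of blank_b_mid in the frame of box_floor between -0.12 and 0.12 m and z of blank_b_mid in the frame of box_floor between 0.005 and 0.018 m and x of blank_c_mid in the frame of box_floor between -0.1 and 0.1 m and y of blank_c_mid in the frame of box_floor between -0.12 and 0.12 m and z of blank_c_mid in the frame of box_floor between 0.005 and 0.018 m and x of blank_d_mid in the frame of box_floor between -0.1 and 0.1 m and y of blank_d_mid in the frame of box_floor between -0.12 and 0.12 m and z of blank_d_mid in the frame of box_floor between 0.005 and 0.018 m), for 0.2 s.
2. the dial's pointer stands at zero, the blanks being in (all of step 1 and value of joint dial between -0.09 and 0.09 rad), for 0.2 s.
3. the prong is in the eye while the flap is still open (distance between hook_prong and flap_eye below 0.026 m and value of joint flap above 1.3 rad), for 0.1 s.
4. the flap is swung half down by the hook in its eye (distance between hook_prong and flap_eye below 0.026 m and value of joint flap between 0.5 and 1 rad), for 0.05 s.
5. the flap is shut, the hook still in its eye (distance between hook_prong and flap_eye below 0.026 m and value of joint flap below 0.05 rad), for 0.1 s.
At the end, for the whole second after the job is handed in: All blanks lie flat on the box floor (centres under 18 mm above it), the dial is within 0.09 rad of zero, the flap is shut (under 0.05 rad), and the pole rests in both saddles (within 9 mm across, 30 mm along, 8 mm in height, 0.12 rad), hook end as at the start (all of step 2 and value of joint flap below 0.05 rad and x of pole_grip in the frame of rest_seat between -0.009 and 0.009 m and y of pole_grip in the frame of rest_seat between -0.03 and 0.03 m and z of pole_grip in the frame of rest_seat between -0.008 and 0.008 m and angle between the y axis of pole_grip and the y axis of rest_seat, either way round below 0.12 rad and y of hook_prong in the frame of rest_seat above 0.1 m and linear speed of hook_pole below 0.02 m/s); the robot touches nothing.
It fails at once if the gripper or arm touches the flap (contact force between flap and the fingers above 1.5 N or contact force between flap and the arm above 1.5 N).
It fails at once if the mug, sanding block or round tin is moved more than 4 cm (distance of any of mug, sander, wax from where it was at the start of the episode above 0.04 m).
Of blank_a, blank_b, blank_c, blank_d only 2 to 4 are there at a start; the rules pass over those that are not, and their reading is None.
At some moment in a run one of blank_a, blank_b, blank_c, blank_d may be knocked a few centimetres aside while the robot is not near it.
It also fails if it takes over 210 s, if anything falls off the work surface, if the arm or the gripper's body presses on something with over 40 N, if the wrist force passes 120 N, or if a joint passes its speed limit or range.

## Working session

There is one attempt and no reset: what is moved stays moved. The work goes in short steps, Python scripts to look and compute and a tool call to move; the robot and the scene stay as the last step left them, time stands still between calls to the robot, and variables do not carry over. Pictures are saved under pics/ and viewed, about 12 in all and at most 16, crops included, and the job is handed in when it is done.

Besides the shell and the picture viewer there is one more tool, called after "Call:" by a JSON object that holds its "op" and its "data", one argument or row to a line. arm_command: Moves the arm, as the interface text tells. Shifts and turns lie within -1 to 1; 1 stands for 0.3 m of shift or 1.5 rad of turn. Its arguments: {"type":"object","properties":{"commands":{"type":"array"},"force":{"type":"number"}},"required":["commands"]}

```bash
ls; mkdir -p pics; cat > h.py <<'E'
import numpy as np, cv2
from scipy.spatial.transform import Rotation as R
from plant import env, viewer, order
def q2R(q): return R.from_quat([q[1],q[2],q[3],q[0]]).as_matrix()
def cam(name):
    s=env.read_state(); i=viewer.camera_info(name); p,d=viewer.read_camera(name)
    K=np.array(i['intrinsics'])
    if 'mount' in i:
        T=np.eye(4);T[:3,:3]=q2R(s['tcp_rot']);T[:3,3]=s['tool_pos'];M=T@np.array(i['mount'])
    else:
        M=np.eye(4);a=np.array(i['attitude']);M[:3,:3]=a if a.shape==(3,3) else q2R(a);M[:3,3]=i['eye']
    return p,d,K,M
def cloud(d,K,M):
    v,u=np.mgrid[:d.shape[0],:d.shape[1]]
    x=(u-K[0,2])/K[0,0]*d; y=(v-K[1,2])/K[1,1]*d
    P=np.stack([x,-y,-d],-1)@M[:3,:3].T+M[:3,3]; P[d==0]=np.nan
    return P
def save(n,p): cv2.imwrite('pics/'+n+'.png',p[:,:,::-1])
E
python3 - <<'E'
from h import *
print(env.read_state())
for n in('side','top','wrist'):
    print(n,viewer.camera_info(n)); p,d,K,M=cam(n); save(n+'0',p); np.savez('/tmp/'+n+'0.npz',p=p,d=d,K=K,M=M)
E
```

```text
pics
{'t': 0.0, 'q': array([ 1.17200004e+00,  2.60648087e-01, -1.39388194e-01,  1.17272100e+00,
        2.27786754e-08,  1.57081635e+00]), 'joint_vel': array([ 7.10663741e-05, -1.20631404e-03,  1.73210545e-03,  6.11333680e-06,
       -5.48992806e-04, -6.60544776e-04]), 'effort': array([ 1.56595244e-03, -4.05678391e+01,  2.53920794e+01,  1.88836682e-02,
        3.48779258e-05,  4.12406749e-07]), 'tool_pos': array([0.2035905 , 0.48315746, 0.23047653]), 'tcp_rot': array([-1.94214056e-04,  1.98089157e-01,  9.80183516e-01, -9.61050399e-04]), 'force': array([ 0.51703405,  0.03176891, -0.70482215]), 'ft_torque': array([-0.03997222, -0.01848171, -0.03007653]), 'opening': 0.9994794872604108}
side {'intrinsics': array([[510.5546285 ,   0.        , 324.98526944],
       [  0.        , 510.5546285 , 200.55509703],
       [  0.        ,   0.        ,   1.        ]]), 'eye': array([0.47434693, 1.38880124, 1.06467421]), 'attitude': array([-0.02562797, -0.02417035,  0.46868819,  0.88266097])}
top {'intrinsics': array([[436.16528439,   0.        , 315.60308845],
       [  0.        , 436.16528439, 200.40299383],
       [  0.        ,   0.        ,   1.        ]]), 'eye': array([ 0.28913894, -0.03245236,  1.47325333]), 'attitude': array([ 0.72257843,  0.07524996, -0.07446111, -0.68313498])}
wrist {'intrinsics': array([[279.79179854,   0.        , 322.61039719],
       [  0.        , 279.79179854, 198.07279656],
       [  0.        ,   0.        ,   1.        ]]), 'mount': array([[ 8.16643980e-04,  9.63695673e-01,  2.67001841e-01,
         6.71966939e-02],
       [ 9.99999661e-01, -8.14902162e-04, -1.17325094e-04,
        -3.35623979e-04],
       [ 1.04514692e-04,  2.67001846e-01, -9.63696012e-01,
        -1.42595890e-01],
       [ 0.00000000e+00,  0.00000000e+00,  0.00000000e+00,
         1.00000000e+00]])}
```

View pics/top0.png

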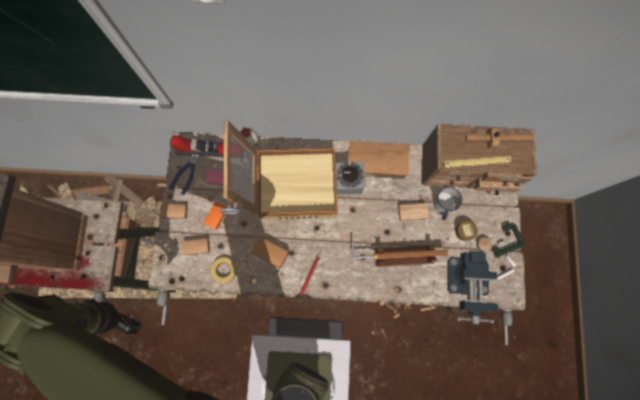

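View pics/side0.png

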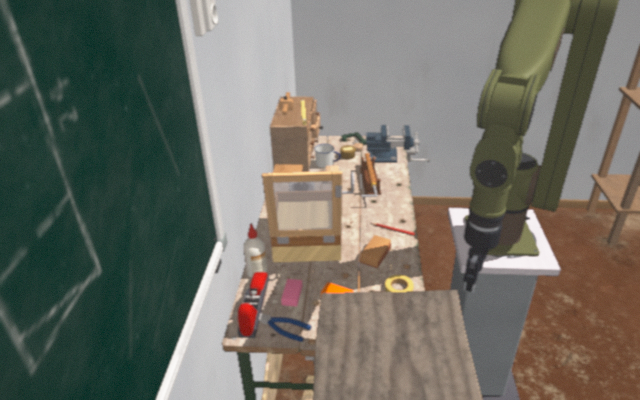

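Top view: the box is at (297,182), the flap at (240,175) and the dial at (350,177). The pole and rest are around (400,252). The mug is at (447,200) and the tin at (466,229). Blank candidates are (176,211), (195,244), (413,211), (270,250), (378,158) and (484,243). The orange (214,216) and pink (216,177) pieces are look-alikes. Next I'll measure footprints and heights.

```bash
python3 - <<'E'
from h import *
z=np.load('/tmp/top0.npz');P=cloud(z['d'],z['K'],z['M']);p=z['p']
print(z['d'][230:240,330:340].mean(), np.nanmedian(P[225:232,330:350],(0,1)))
for n,(u,v) in dict(b1=(176,211),b2=(195,244),b3=(413,211),s=(270,250),board=(378,158),r=(484,243),o=(214,216),pk=(216,177),tape=(221,258),mug=(447,200),wax=(466,229),dial=(350,173),floor=(300,180),rest=(400,252)).items():
    print(n,P[v,u].round(3))
    if n in 'b1 b2 b3 s board r o pk'.split():
        h=P[v,u,2]
        m=(abs(P[...,2]-h)<.012)&(np.linalg.norm(P[...,:2]-P[v,u,:2],axis=-1)<.15)
        c=p.astype(int); m&=(abs(c-c[v-1:v+2,u-1:u+2].mean((0,1))).sum(-1)<90)
        l,lab=cv2.connectedComponents(m.astype(np.uint8));mm=lab==lab[v,u]
        r=cv2.minAreaRect((P[mm][:,:2]*1000).astype(np.float32)); print('   rect',np.round(r[0]),np.round(r[1]),round(r[2],1),'n',mm.sum(),'h',np.median(P[mm][:,2]).round(4))
big=cv2.resize(p[120:310,155:545],None,fx=2.05,fy=2.05,interpolation=cv2.INTER_CUBIC);save('topbig',big)
E
```

```text
1.4828916 [ 5.14932485e-01 -1.07392749e-01 -2.51255337e-04]
b1 [0.538 0.447 0.024]
   rect [538. 446.] [42. 62.] 1.6 n 218 h 0.0258
b2 [0.43  0.369 0.026]
   rect [423. 371.] [45. 83.] 8.5 n 347 h 0.0254
b3 [ 0.583 -0.353  0.024]
   rect [ 581. -355.] [50. 94.] 8.2 n 400 h 0.0276
s [0.423 0.118 0.044]
   rect [413. 110.] [84. 60.] 66.6 n 334 h 0.0378
board [ 0.748 -0.223  0.073]
   rect [ 749. -224.] [206. 115.] 89.4 n 1757 h 0.0721
r [ 0.489 -0.595  0.012]
   rect [ 490. -600.] [49. 65.] 56.8 n 159 h 0.0179
o [0.527 0.316 0.028]
   rect [527. 317.] [48. 72.] 67.9 n 265 h 0.0257
pk [0.664 0.324 0.025]
   rect [665. 326.] [59. 46.] 86.1 n 223 h 0.0251
tape [0.389 0.279 0.024]
mug [ 0.631 -0.472  0.012]
wax [ 0.53  -0.529  0.033]
dial [ 0.676 -0.128  0.124]
floor [0.659 0.033 0.065]
rest [ 0.438 -0.304  0.062]
```

View pics/topbig.png

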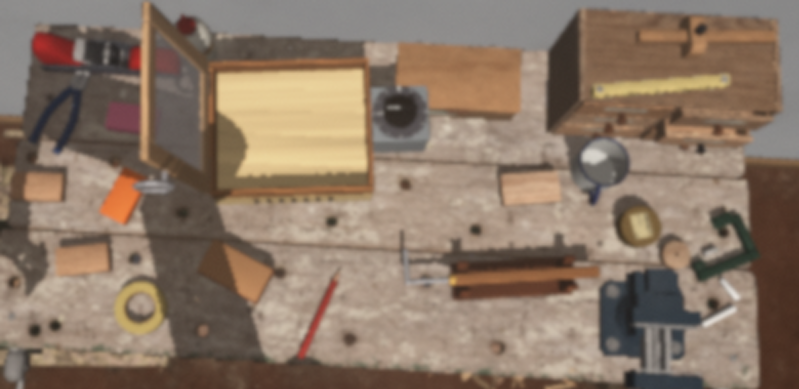

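Blank choice by size and colour:
- b1 (176,211), about 42 mm wide
- b2 (195,244), 45x83x26
- b3 (413,211), 50x94x28, so blank c

Look-alikes are the orange and pink pieces, the round slice, the large board, and the sanding block at (270,250), which is 38 mm high. I'll go above b1 and b2 for a close look.

Call:
{"op": "arm_command", "data": {
  "commands": [
    [0.8,-0.27,0.23,0,0,-0.78,-1],
    [0.8,-0.27,0.23,0,0,-0.78,-1],
    [0.8,-0.27,0.23,0,0,-0.78,-1],
    [0.8,-0.27,0.23,0,0,-0.78,-1],
    [0.8,-0.27,0.23,0,0,-0.78,-1],
    [0.8,-0.27,0.23,0,0,-0.78,-1],
    [0.8,-0.27,0.23,0,0,-0.78,-1],
    [0.8,-0.27,0.23,0,0,-0.78,-1],
    [0.8,-0.27,0.23,0,0,-0.78,-1],
    [0.8,-0.27,0.23,0,0,-0.78,-1],
    [0.8,-0.27,0.23,0,0,-0.78,-1],
    [0.8,-0.27,0.23,0,0,-0.78,-1]
  ]
}}

```text
t: 1.15
tool_pos: [0.4438, 0.4027, 0.2999]
tcp_rot: [-0.0, 0.706, 0.708, -0.0]
force: [0.3, 0.9, 0.3]
opening: 1.0
```

```bash
cat >> h.py <<'E'
def tool(s=None):
    s=s or env.read_state(); M=q2R(s['tcp_rot'])
    print('t %.1f tcp'%s['t'],np.round(s['tool_pos'],4),'yaw y %.1f'%np.degrees(np.arctan2(M[1,1],M[0,1])),'tilt z',M[:,2].round(3),'q',s['q'].round(2),'F',s['force'].round(1),'op %.2f'%s['opening'])
def rects(P,lo,hi,amin=800,box=None,cell=2):
    """orthographic mask of points between heights lo..hi -> minAreaRects (mm)"""
    m=(P[...,2]>lo)&(P[...,2]<hi)
    if box: m&=(P[...,0]>box[0])&(P[...,0]<box[1])&(P[...,1]>box[2])&(P[...,1]<box[3])
    l,lab,st,_=cv2.connectedComponentsWithStats(m.astype(np.uint8))
    for i in range(1,l):
        Q=P[lab==i]
        if len(Q)<200: continue
        r=cv2.minAreaRect((Q[:,:2]*1000).astype(np.float32))
        if r[1][0]*r[1][1]<amin: continue
        b=cv2.boxPoints(r); e=b[1]-b[0]; f=b[2]-b[1]
        if np.hypot(*f)<np.hypot(*e): e,f=f,e   # e short side
        a=np.degrees(np.arctan2(e[1],e[0])); a=(a+90)%180-90
        v,u=np.nonzero(lab==i)
        print('c',np.round(r[0],1),'size %.0f x %.0f'%(np.hypot(*e),np.hypot(*f)),'shortdir %.1f'%a,'h %.4f'%np.median(Q[:,2]),'n',len(Q),'px',int(u.mean()),int(v.mean()))
E
python3 - <<'E'
from h import *
tool(); p,d,K,M=cam('wrist'); P=cloud(d,K,M); save('w1',p)
rects(P,.015,.033); rects(P,.033,.05)
E
```

```text
t 1.1 tcp [0.4438 0.4027 0.2999] yaw y 0.2 tilt z [-0.001 -0.001 -1.   ] q [0.74 0.38 0.21 1.4  0.   2.3 ] F [0.3 0.9 0.3] op 1.00
c [850.3 418.1] size 6 x 413 shortdir 0.1 h 0.0246 n 3209 px 601 135
c [537.3 458.4] size 46 x 85 shortdir 1.3 h 0.0259 n 1941 px 386 127
c [759. 334.] size 57 x 288 shortdir 6.7 h 0.0250 n 1813 px 518 204
c [421.4 369.6] size 45 x 85 shortdir 9.4 h 0.0261 n 1602 px 307 186
c [662.4 313. ] size 46 x 85 shortdir -3.9 h 0.0256 n 1600 px 459 221
c [530.5 313.8] size 45 x 85 shortdir 67.6 h 0.0258 n 1523 px 376 221
c [349.7 269.7] size 81 x 82 shortdir -2.1 h 0.0191 n 1267 px 265 245
c [416.3 158.7] size 47 x 94 shortdir -67.0 h 0.0239 n 299 px 312 303
c [558.8 158.2] size 37 x 94 shortdir -58.8 h 0.0239 n 345 px 391 304
c [850.2 402.9] size 6 x 383 shortdir 0.0 h 0.0413 n 2922 px 606 158
c [764.1 363.7] size 48 x 224 shortdir 0.6 h 0.0425 n 2766 px 532 200
c [769.9 227.9] size 27 x 64 shortdir -42.2 h 0.0415 n 340 px 521 274
c [428.4 145. ] size 56 x 60 shortdir 65.1 h 0.0381 n 846 px 313 314
c [564.  162.7] size 21 x 86 shortdir -70.6 h 0.0417 n 350 px 393 310
```

View pics/w1.png

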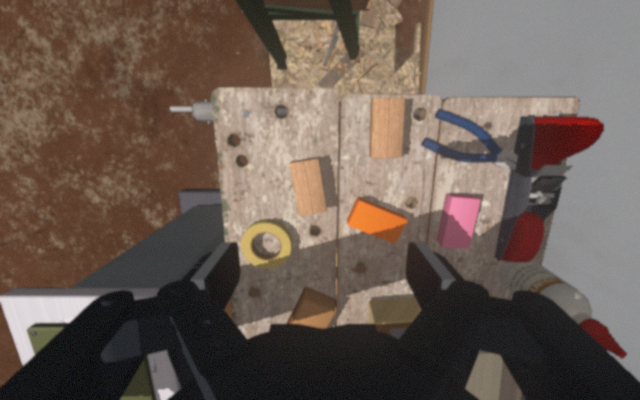

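The wrist picture shows two bare-wood blanks of 45x85x26 at (308,186) and (387,127), so those are a and d. The orange piece is at (377,220), the pink one at (460,221), and the sanding block at (313,310). With b3, that makes three blanks. I'm turning the wrist half round so the camera stays away from the flap, then picking b2.

Call:
{"op": "arm_command", "data": {
  "commands": [
    [-0.075,-0.107,-0.3,0,0,0.98,-1],
    [-0.075,-0.107,-0.3,0,0,0.98,-1],
    [-0.075,-0.107,-0.3,0,0,0.98,-1],
    [-0.075,-0.107,-0.3,0,0,0.98,-1],
    [-0.075,-0.107,-0.3,0,0,0.98,-1],
    [-0.075,-0.107,-0.3,0,0,0.98,-1],
    [-0.075,-0.107,-0.3,0,0,0.98,-1],
    [-0.075,-0.107,-0.3,0,0,0.98,-1],
    [-0.075,-0.107,-0.3,0,0,0.98,-1],
    [-0.075,-0.107,-0.3,0,0,0.98,-1],
    [-0.075,-0.107,-0.3,0,0,0.98,-1],
    [-0.075,-0.107,-0.3,0,0,0.98,-1]
  ]
}}

```text
t: 2.2
tool_pos: [0.4211, 0.3708, 0.2103]
tcp_rot: [-0.0, 0.046, 0.999, -0.0]
force: [0.7, -0.4, 0.6]
opening: 0.999
```

Call:
{"op": "arm_command", "data": {
  "commands": [
    [0,0,-0.2,0,0,0.98,-1],
    [0,0,-0.2,0,0,0.98,-1],
    [0,0,-0.2,0,0,0.98,-1],
    [0,0,-0.2,0,0,0.98,-1],
    [0,0,-0.2,0,0,0.98,-1],
    [0,0,-0.2,0,0,0.98,-1],
    [0,0,-0.2,0,0,0.98,-1],
    [0,0,-0.2,0,0,0.98,-1],
    [0,0,-0.2,0,0,0.98,-1],
    [0,0,-0.2,0,0,0.98,-1],
    [0,0,-0.2,0,0,0.98,-1],
    [0,0,-0.2,0,0,0.98,-1]
  ]
}}

```text
t: 3.2
tool_pos: [0.4211, 0.3708, 0.1503]
tcp_rot: [-0.0, -0.636, 0.772, -0.0]
force: [0.4, -0.2, 0.4]
opening: 0.995
```

Call:
{"op": "arm_command", "data": {
  "commands": [
    [0,0,-0.1,0,0,0.24,-1],
    [0,0,-0.1,0,0,0.24,-1],
    [0,0,-0.1,0,0,0.24,-1],
    [0,0,-0.1,0,0,0.24,-1],
    [0,0,-0.1,0,0,0.24,-1]
  ]
}}

```text
t: 3.62
tool_pos: [0.4212, 0.3708, 0.1203]
tcp_rot: [-0.0, 0.761, -0.649, -0.0]
force: [-1.2, -0.3, 0.5]
opening: 0.999
```

```bash
python3 - <<'E'
from h import *
tool(); p,d,K,M=cam('wrist'); P=cloud(d,K,M); save('w2',p)
rects(P,.015,.033,box=(.3,.6,.25,.6))
E
```

```text
t 3.6 tcp [0.4212 0.3708 0.1203] yaw y -170.9 tilt z [ 0.  0. -1.] q [ 0.72  0.39 -0.25  0.93  0.   -1.01] F [-1.2 -0.3  0.5] op 1.00
c [530.9 314.4] size 46 x 85 shortdir 67.4 h 0.0258 n 6236 px 200 112
c [350.4 280.6] size 61 x 83 shortdir 90.0 h 0.0191 n 3961 px 423 107
c [421.8 369.9] size 45 x 85 shortdir 9.2 h 0.0261 n 4731 px 322 196
c [537.3 446.9] size 46 x 62 shortdir 2.0 h 0.0258 n 2319 px 184 248
```

Call:
{"op": "arm_command", "data": {
  "commands": [
    [0,0,-0.2,0,0,0,-1],
    [0,0,-0.39,0,0,0,-1],
    [0,0,-0.39,0,0,0,-1],
    [0,0,-0.39,0,0,0,-1],
    [0,0,-0.39,0,0,0,1],
    [0,0,-0.39,0,0,0,1],
    [0,0,-0.39,0,0,0,1],
    [0,0,-0.39,0,0,0,1],
    [0,0,-0.39,0,0,0,1],
    [0,0,-0.39,0,0,0,1],
    [0,0,-0.39,0,0,0,1]
  ],
  "force": 40
}}

```text
t: 4.58
tool_pos: [0.4234, 0.3725, 0.0062]
tcp_rot: [-0.003, 0.761, -0.648, 0.0]
force: [-0.2, 0.8, 6.3]
opening: 0.515
```

Call:
{"op": "arm_command", "data": {
  "commands": [
    [0,0,0.15,0,0,0,1],
    [0,0,0.3,0,0,0,1],
    [0,0,0.45,0,0,0,1],
    [0,0,0.6,0,0,0,1],
    [0,0,0.7,0,0,0,1],
    [0,0,0.7,0,0,0,1]
  ]
}}

```text
t: 5.08
tool_pos: [0.4252, 0.374, 0.2237]
tcp_rot: [-0.008, 0.761, -0.648, 0.001]
force: [1.8, 0.8, 0.1]
opening: 0.516
```

Call:
{"op": "arm_command", "data": {
  "commands": [
    [-0.15,-0.1,0.1,0,0,0,1],
    [-0.2,-0.3,0.3,0,0,0,1],
    [-0.2,-1,0.4,0,0,0,1],
    [-0.2,-1,0.4,0,0,0,1],
    [-0.2,-1,0.4,0,0,0,1],
    [-0.2,-1,0.4,0,0,0,1],
    [-0.2,-1,0.4,0,0,0,1],
    [-0.2,-1,0.4,0,0,0,1],
    [-0.2,-1,0.4,0,0,0,1],
    [-0.2,-1,0.4,0,0,0,1],
    [-0.2,-1,0.4,0,0,0,1],
    [-0.2,-1,0.4,0,0,0,1]
  ]
}}

```text
t: 6.08
tool_pos: [0.3614, 0.0712, 0.3335]
tcp_rot: [-0.001, 0.762, -0.648, 0.0]
force: [-0.2, -0.4, -0.4]
opening: 0.519
```

Call:
{"op": "arm_command", "data": {
  "commands": [
    [0.3,-0.3,0.1,0,0,-0.1,1],
    [0.3,-0.3,0.1,0,0,-0.1,1],
    [0.3,-0.3,0.1,0,0,-0.1,1],
    [0.3,-0.3,0.1,0,0,-0.1,1],
    [0.3,-0.3,0.1,0,0,-0.1,1]
  ]
}}

```text
t: 6.5
tool_pos: [0.4534, -0.0194, 0.3625]
tcp_rot: [0.0, 0.711, -0.704, -0.0]
force: [-0.5, 0.4, -0.5]
opening: 0.515
```

```bash
python3 - <<'E'
from h import *
tool(); p,d,K,M=cam('wrist'); P=cloud(d,K,M); save('w3',p); np.savez('/tmp/w3.npz',p=p,d=d,K=K,M=M)
print('floor');rects(P,.062,.08,box=(.5,.9,-.15,.3)); print('walls');rects(P,.1,.12,box=(.5,.9,-.3,.3))
E
```

```text
t 6.5 tcp [ 0.4534 -0.0194  0.3625] yaw y -179.4 tilt z [-0.001  0.    -1.   ] q [-0.04  0.11  0.01  1.47  0.   -1.62] F [-0.5  0.4 -0.5] op 0.52
floor
c [849.8  51.2] size 5 x 402 shortdir 0.1 h 0.0715 n 2408 px 72 185
c [ 770.5 -135.5] size 28 x 71 shortdir 89.6 h 0.0717 n 1019 px 104 83
c [649.4  44.7] size 193 x 241 shortdir 5.1 h 0.0700 n 17133 px 196 195
walls
c [850.   18.5] size 6 x 493 shortdir -0.0 h 0.1101 n 4548 px 41 161
c [643.5  43.4] size 217 x 256 shortdir 5.1 h 0.1093 n 3366 px 172 180
c [784.7 194.3] size 22 x 55 shortdir 83.4 h 0.1115 n 411 px 121 297
```

View pics/w3.png

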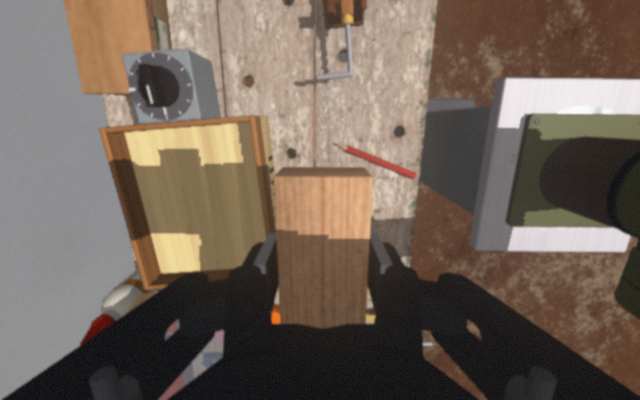

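The blank is held straight. The box is centred near (0.645,0.043) and turned 5.1°, its size matches (217x256 outside), and the dial is at (160,88). Placing the first blank at the back left.

Call:
{"op": "arm_command", "data": {
  "commands": [
    [0.1,0,-0.1,0,0,0,1],
    [0.25,0.1,-0.2,0,0,0.052,1],
    [0.4,0.2,-0.3,0,0,0.052,1],
    [0.55,0.3,-0.4,0,0,0.052,1],
    [0.68,0.355,-0.5,0,0,0.052,1],
    [0.785,0.355,-0.55,0,0,0.052,1],
    [0.785,0.355,-0.6,0,0,0.052,1],
    [0.785,0.355,-0.6,0,0,0.052,1]
  ]
}}

```text
t: 7.22
tool_pos: [0.6868, 0.0913, 0.18]
tcp_rot: [0.001, 0.739, -0.674, -0.001]
force: [0.8, 1.0, -1.7]
opening: 0.515
```

```bash
python3 - <<'E'
from h import *
tool(); p,d,K,M=cam('wrist'); P=cloud(d,K,M); save('w4',p)
print('walls');rects(P,.1,.118,box=(.5,.83,-.15,.2)); print('dial top');rects(P,.118,.14,box=(.5,.83,-.2,-.05),amin=100);print('housing');rects(P,.085,.1,box=(.5,.83,-.2,-.08),amin=100)
rest=P[(P[...,2]>.035)&(P[...,2]<.08)]; 
E
```

```text
t 7.2 tcp [0.6868 0.0913 0.18  ] yaw y -174.7 tilt z [-0.003  0.    -1.   ] q [ 0.13  0.58  0.24  1.23  0.   -1.53] F [ 0.8  1.  -1.7] op 0.52
walls
c [748.4  40.4] size 9 x 182 shortdir 5.0 h 0.1095 n 3265 px 246 117
c [541.   44.3] size 12 x 230 shortdir 4.9 h 0.1092 n 5371 px 519 140
dial top
housing
```

View pics/w4.png

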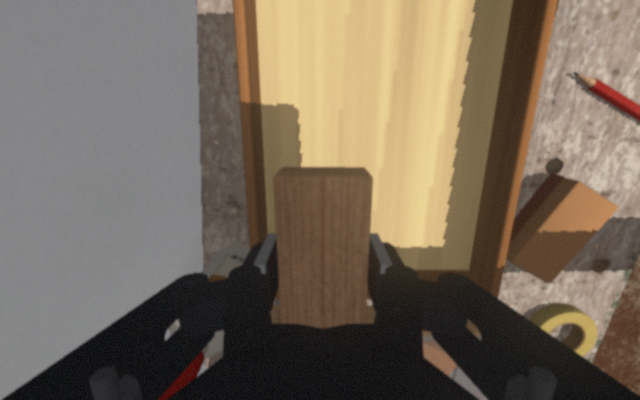

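Call:
{"op": "arm_command", "data": {
  "commands": [
    [0,0,-0.12,0,0,0,1],
    [0,0,-0.24,0,0,0,1],
    [0,0,-0.31,0,0,0,1],
    [0,0,-0.345,0,0,0,1],
    [0,0,-0.345,0,0,0,1],
    [0,0,-0.345,0,0,0,-0.35],
    [0,0,-0.345,0,0,0,-0.35],
    [0,0,-0.345,0,0,0,-0.35],
    [0,0,-0.2,0,0,0,-0.35],
    [0,0,0.0,0,0,0,-0.35],
    [0,0,0.2,0,0,0,-0.35],
    [0,0,0.3,0,0,0,-0.35]
  ]
}}

```text
t: 8.27
tool_pos: [0.6867, 0.0872, 0.2496]
tcp_rot: [-0.001, 0.738, -0.675, 0.001]
force: [0.7, -0.6, 0.0]
opening: 0.674
```

```bash
python3 - <<'E'
from h import *
tool(); p,d,K,M=cam('wrist'); P=cloud(d,K,M); save('w5',p)
rects(P,.085,.103,box=(.55,.77,-.09,.17)); rects(P,.1,.118,box=(.5,.83,-.15,.2))
E
```

```text
t 8.3 tcp [0.6867 0.0872 0.2496] yaw y -174.9 tilt z [ 0.002  0.    -1.   ] q [ 0.13  0.56  0.38  1.39  0.   -1.53] F [ 0.7 -0.6  0. ] op 0.67
c [643.6  41.1] size 202 x 239 shortdir 4.9 h 0.0943 n 2689 px 367 54
c [685.   87.2] size 45 x 85 shortdir 5.3 h 0.0961 n 3158 px 324 183
c [643.6  43.6] size 217 x 258 shortdir 5.1 h 0.1096 n 10259 px 377 112
```

Call:
{"op": "arm_command", "data": {
  "commands": [
    [-0.3,-0.05,0.1,0,0,0,-0.35],
    [-0.6,-0.05,0.15,0,0,0,-0.35],
    [-0.85,-0.05,0.15,0,0,0,-0.5],
    [-1,-0.05,0.15,0,0,-0.04,-1],
    [-1,-0.05,0.1,0,0,-0.04,-1],
    [-1,-0.05,0.1,0,0,-0.04,-1],
    [-1,-0.05,0.1,0,0,-0.04,-1],
    [-1,0.2,0.1,0,0,-0.04,-1],
    [-1,0.4,0.1,0,0,-0.04,-1],
    [-1,0.6,0.1,0,0,-0.04,-1],
    [-1,0.7,0.1,0,0,-0.04,-1],
    [-1,0.7,0.1,0,0,-0.04,-1]
  ]
}}

```text
t: 9.32
tool_pos: [0.3869, 0.2822, 0.2778]
tcp_rot: [-0.002, 0.717, -0.697, 0.0]
force: [0.5, -0.5, -0.5]
opening: 1.002
```

Call:
{"op": "arm_command", "data": {
  "commands": [
    [0.1,0.2,-0.1,0,0,0,-1],
    [0.2,0.4,-0.2,0,0,0,-1],
    [0.35,0.54,-0.35,0,0,0,-1],
    [0.5,0.54,-0.5,0,0,0,-1],
    [0.5,0.54,-0.53,0,0,0,-1],
    [0.5,0.54,-0.53,0,0,0,-1],
    [0.5,0.54,-0.53,0,0,0,-1]
  ]
}}

```text
t: 9.9
tool_pos: [0.5388, 0.4436, 0.1153]
tcp_rot: [-0.0, 0.717, -0.697, 0.0]
force: [-0.0, 0.2, 0.1]
opening: 1.0
```

```bash
python3 - <<'E'
from h import *
tool(); p,d,K,M=cam('wrist'); P=cloud(d,K,M); save('w6',p)
rects(P,.015,.033,box=(.3,.63,.36,.6))
E
```

```text
t 9.9 tcp [0.5388 0.4436 0.1153] yaw y -178.4 tilt z [ 0.001  0.    -1.   ] q [ 0.69  0.62  0.13  1.09 -0.   -0.91] F [-0.   0.2  0.1] op 1.00
c [537.7 458.9] size 45 x 85 shortdir 1.5 h 0.0261 n 4727 px 323 215
```

Call:
{"op": "arm_command", "data": {
  "commands": [
    [-0.003,0.05,-0.12,0,0,0,-1],
    [-0.003,0.05,-0.24,0,0,0,-1],
    [-0.003,0.05,-0.365,0,0,0,-1],
    [-0.003,0.05,-0.365,0,0,0,-1],
    [-0.003,0.05,-0.365,0,0,0,1],
    [-0.003,0.05,-0.365,0,0,0,1],
    [-0.003,0.05,-0.365,0,0,0,1],
    [-0.003,0.05,-0.365,0,0,0,1],
    [-0.003,0.05,-0.365,0,0,0,1],
    [-0.003,0.05,-0.365,0,0,0,1],
    [-0.003,0.05,-0.365,0,0,0,1]
  ]
}}

```text
t: 10.87
tool_pos: [0.5386, 0.4589, 0.012]
tcp_rot: [-0.003, 0.717, -0.697, 0.0]
force: [0.5, -0.5, 6.8]
opening: 0.517
```

Call:
{"op": "arm_command", "data": {
  "commands": [
    [0,0,0.13,0,0,0,1],
    [0,0,0.26,0,0,0,1],
    [-0.1,0,0.4,0,0,0,1],
    [-0.2,-0.1,0.53,0,0,0,1],
    [-0.3,-0.2,0.66,0,0,0,1],
    [-0.42,-0.3,0.8,0,0,0,1],
    [-0.5,-0.4,0.9,0,0,0,1],
    [-0.55,-0.5,0.95,0,0,0,1],
    [-0.55,-0.65,0.95,0,0,0,1],
    [-0.55,-0.8,0.95,0,0,0,1],
    [-0.55,-0.95,0.95,0,0,0,1],
    [-0.55,-0.95,0.95,0,0,0,1]
  ]
}}

```text
t: 11.87
tool_pos: [0.3724, 0.1872, 0.2933]
tcp_rot: [-0.002, 0.718, -0.696, 0.001]
force: [0.3, -0.5, -2.1]
opening: 0.515
```

```bash
python3 - <<'E'
from h import *
tool()
c=np.array([.6438,.0436]);a=np.radians(5.1);B=np.array([[np.cos(a),-np.sin(a)],[np.sin(a),np.cos(a)]])
for b in [(.047,-.055),(-.045,-.008)]: print(b,c+B@b)
E
```

```text
t 11.9 tcp [0.3724 0.1872 0.2933] yaw y -178.3 tilt z [ 0.004  0.002 -1.   ] q [ 0.47  0.05 -0.24  1.28 -0.   -1.13] F [ 0.3 -0.5 -2.1] op 0.51
(0.047, -0.055) [ 0.69550312 -0.00700423]
(-0.045, -0.008) [0.59968931 0.03163143]
```

Call:
{"op": "arm_command", "data": {
  "commands": [
    [0,-0.13,0,0,0,0,1],
    [0.05,-0.27,0,0,0,0,1],
    [0.12,-0.4,0,0,0,0.04,1],
    [0.24,-0.5,-0.05,0,0,0.04,1],
    [0.37,-0.6,-0.1,0,0,0.04,1],
    [0.5,-0.602,-0.15,0,0,0.04,1],
    [0.63,-0.602,-0.2,0,0,0.04,1],
    [0.75,-0.602,-0.25,0,0,0.04,1],
    [0.88,-0.602,-0.3,0,0,0.04,1],
    [1,-0.602,-0.34,0,0,0.04,1],
    [1,-0.602,-0.34,0,0,0.04,1]
  ]
}}

```text
t: 12.78
tool_pos: [0.6774, 0.0076, 0.1865]
tcp_rot: [-0.001, 0.737, -0.675, 0.001]
force: [0.3, -0.4, -0.7]
opening: 0.513
```

Call:
{"op": "arm_command", "data": {
  "commands": [
    [0.075,0,-0.1,0,0,0,1],
    [0.075,0,-0.2,0,0,0,1],
    [0.075,0,-0.3,0,0,0,1],
    [0.075,0,-0.353,0,0,0,1],
    [0.075,0,-0.353,0,0,0,1],
    [0.075,0,-0.353,0,0,0,-0.35],
    [0.075,0,-0.353,0,0,0,-0.35],
    [0.075,0,-0.353,0,0,0,-0.35],
    [0.075,0,-0.2,0,0,0,-0.35],
    [0.075,0,0.0,0,0,0,-0.35],
    [0.075,0,0.2,0,0,0,-0.35],
    [0.075,0,0.3,0,0,0,-0.35]
  ]
}}

```text
t: 13.78
tool_pos: [0.6948, 0.008, 0.2516]
tcp_rot: [0.0, 0.738, -0.675, -0.0]
force: [0.8, 0.8, -0.5]
opening: 0.671
```

```bash
python3 - <<'E'
from h import *
tool(); p,d,K,M=cam('wrist'); P=cloud(d,K,M); save('w7',p)
rects(P,.09,.103,box=(.55,.77,-.09,.17)); rects(P,.1,.115,box=(.5,.83,-.11,.2))
print('dial');rects(P,.117,.14,box=(.5,.83,-.25,-.08),amin=100);print('h');rects(P,.086,.0985,box=(.55,.83,-.25,-.087),amin=100)
big=p[0:200,150:500];save('w7c',cv2.resize(big,None,fx=2,fy=2))
E
```

```text
t 13.8 tcp [0.6948 0.008  0.2516] yaw y -174.9 tilt z [-0.001  0.    -1.   ] q [ 0.01  0.57  0.4   1.41  0.   -1.65] F [ 0.8  0.8 -0.5] op 0.67
c [582.1 -74.3] size 46 x 98 shortdir 61.3 h 0.0950 n 406 px 457 128
c [697.8 -21.8] size 28 x 45 shortdir -83.1 h 0.0989 n 978 px 322 155
c [684.   92.1] size 45 x 78 shortdir 5.2 h 0.0962 n 2263 px 325 254
c [643.8  43.9] size 216 x 257 shortdir 5.1 h 0.1097 n 7028 px 365 192
c [695.1   1. ] size 45 x 48 shortdir 6.6 h 0.1076 n 1806 px 323 180
dial
c [ 679.1 -129.4] size 14 x 50 shortdir 7.4 h 0.1218 n 1007 px 354 40
h
c [ 679.  -128.4] size 88 x 92 shortdir -85.0 h 0.0917 n 6077 px 351 47
```

View pics/w7c.png

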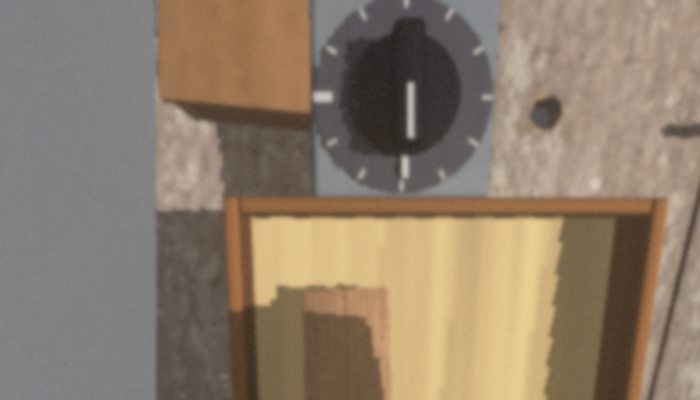

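The second blank landed about 15 mm too far left and rests on the first one. Re-gripping it and shifting it right.

Call:
{"op": "arm_command", "data": {
  "commands": [
    [0,0,-0.13,0,0,0,-0.35],
    [0,0,-0.26,0,0,0,-0.35],
    [0,0,-0.39,0,0,0,-0.35],
    [0,0,-0.5,0,0,0,-0.35],
    [0,0,-0.54,0,0,0,-0.35],
    [0,0,-0.54,0,0,0,-0.35],
    [0,0,-0.54,0,0,0,1],
    [0,0,-0.54,0,0,0,1],
    [0,0,-0.54,0,0,0,1],
    [0,0,-0.54,0,0,0,1],
    [0,0,-0.5,0,0,0,1],
    [0,0,-0.4,0,0,0,1]
  ]
}}

```text
t: 14.83
tool_pos: [0.6927, 0.0079, 0.1268]
tcp_rot: [0.002, 0.738, -0.675, -0.003]
force: [0.3, 0.5, -1.4]
opening: 0.52
```

Call:
{"op": "arm_command", "data": {
  "commands": [
    [0,-0.03,0,0,0,0,1],
    [0,-0.077,0,0,0,0,1],
    [0,-0.077,0,0,0,0,1],
    [0,-0.077,-0.08,0,0,0,1],
    [0,-0.077,-0.155,0,0,0,1],
    [0,-0.077,-0.155,0,0,0,1],
    [0,-0.077,-0.155,0,0,0,-0.35],
    [0,-0.077,-0.155,0,0,0,-0.35],
    [0,-0.077,-0.155,0,0,0,-0.35],
    [0,-0.077,0.05,0,0,0,-0.35],
    [0,-0.077,0.25,0,0,0,-0.35],
    [0,-0.077,0.4,0,0,0,-0.35]
  ]
}}

```text
t: 15.83
tool_pos: [0.6944, -0.0154, 0.2093]
tcp_rot: [0.001, 0.738, -0.675, -0.001]
force: [0.6, 0.5, 0.1]
opening: 0.674
```

```bash
python3 - <<'E'
from h import *
tool(); p,d,K,M=cam('wrist'); P=cloud(d,K,M); save('w8',p)
rects(P,.09,.107,box=(.55,.77,-.07,.17)); rects(P,.105,.116,box=(.5,.83,-.11,.2))
E
```

```text
t 15.8 tcp [ 0.6944 -0.0154  0.2093] yaw y -174.9 tilt z [-0.002 -0.    -1.   ] q [-0.02  0.57  0.3   1.3  -0.   -1.68] F [0.6 0.5 0.1] op 0.67
c [694.2 -13.9] size 45 x 85 shortdir 6.4 h 0.0961 n 4099 px 322 193
c [684.3  87.9] size 45 x 86 shortdir 4.2 h 0.0961 n 3120 px 323 287
c [648.8 -12.4] size 145 x 216 shortdir -85.1 h 0.1099 n 5089 px 386 162
```

Call:
{"op": "arm_command", "data": {
  "commands": [
    [-0.05,-0.1,0.1,0,0,0,-0.35],
    [-0.1,-0.22,0.1,0,0,0.036,-1],
    [-0.15,-0.35,0.1,0,0,0.036,-1],
    [-0.2,-0.48,0.1,0,0,0.036,-1],
    [-0.25,-0.61,0.1,0,0,0.036,-1],
    [-0.3,-0.74,0.05,0,0,0.036,-1],
    [-0.35,-0.87,0,0,0,0.036,-1],
    [-0.378,-1,-0.1,0,0,0.036,-1],
    [-0.378,-1,-0.2,0,0,0.036,-1],
    [-0.378,-1,-0.25,0,0,0.036,-1],
    [-0.378,-1,-0.25,0,0,0.036,-1],
    [-0.378,-1,-0.25,0,0,0.036,-1]
  ]
}}

```text
t: 16.88
tool_pos: [0.5812, -0.3151, 0.1328]
tcp_rot: [0.0, 0.755, -0.655, -0.001]
force: [-0.2, -0.6, -0.3]
opening: 0.998
```

```bash
python3 - <<'E'
from h import *
tool(); p,d,K,M=cam('wrist'); P=cloud(d,K,M); save('w9',p)
rects(P,.015,.035,box=(.49,.66,-.43,-.25))
E
```

```text
t 16.9 tcp [ 0.5812 -0.3151  0.1328] yaw y -171.9 tilt z [-0.002  0.001 -1.   ] q [-0.5   0.54  0.05  1.08  0.   -2.21] F [-0.2 -0.6 -0.3] op 1.00
c [ 581.6 -354.3] size 50 x 95 shortdir 7.5 h 0.0280 n 6100 px 328 150
```

Call:
{"op": "arm_command", "data": {
  "commands": [
    [0,-0.13,0,0,0,0,-1],
    [0,-0.13,-0.13,0,0,0,-1],
    [0,-0.13,-0.26,0,0,0,-1],
    [0,-0.13,-0.36,0,0,0,-1],
    [0,-0.13,-0.41,0,0,0,-1],
    [0,-0.13,-0.41,0,0,0,1],
    [0,-0.13,-0.41,0,0,0,1],
    [0,-0.13,-0.41,0,0,0,1],
    [0,-0.13,-0.41,0,0,0,1],
    [0,-0.13,-0.41,0,0,0,1],
    [0,-0.13,-0.41,0,0,0,1]
  ]
}}

```text
t: 17.85
tool_pos: [0.5846, -0.3553, 0.0137]
tcp_rot: [-0.001, 0.756, -0.655, 0.003]
force: [2.0, 0.3, 6.3]
opening: 0.572
```

Call:
{"op": "arm_command", "data": {
  "commands": [
    [0,0,0.13,0,0,0,1],
    [0,0,0.26,0,0,0,1],
    [0,0,0.4,0,0,0,1],
    [0,0.05,0.53,0,0,0,1],
    [0.02,0.15,0.65,0,0,-0.05,1],
    [0.04,0.28,0.7,0,0,-0.05,1],
    [0.05,0.41,0.7,0,0,-0.05,1],
    [0.06,0.54,0.7,0,0,-0.05,1],
    [0.06,0.67,0.7,0,0,-0.05,1],
    [0.06,0.8,0.7,0,0,-0.05,1],
    [0.06,0.9,0.7,0,0,-0.05,1],
    [0.06,1,0.7,0,0,-0.05,1]
  ]
}}

```text
t: 18.85
tool_pos: [0.6, -0.0522, 0.2216]
tcp_rot: [-0.001, 0.731, -0.683, 0.001]
force: [0.3, -1.0, -0.2]
opening: 0.575
```

```bash
python3 - <<'E'
from h import *
tool()
E
```

```text
t 18.9 tcp [ 0.6    -0.0522  0.2216] yaw y -176.1 tilt z [ 0.002 -0.    -1.   ] q [-0.09  0.4   0.04  1.21  0.   -1.73] F [ 0.3 -1.  -0.2] op 0.58
```

Call:
{"op": "arm_command", "data": {
  "commands": [
    [0,0.13,0,0,0,0.014,1],
    [0,0.273,0,0,0,0.014,1],
    [0,0.273,-0.13,0,0,0.014,1],
    [0,0.273,-0.26,0,0,0.014,1],
    [0,0.273,-0.39,0,0,0.014,1],
    [0,0.273,-0.46,0,0,0.014,1],
    [0,0.273,-0.46,0,0,0.014,1],
    [0,0.273,-0.46,0,0,0.014,-0.5],
    [0,0.273,-0.46,0,0,0.014,-0.5],
    [0,0.273,-0.46,0,0,0.014,-0.5],
    [0,0.273,-0.3,0,0,0.014,-0.5],
    [0,0.273,-0.1,0,0,0.014,-0.5]
  ]
}}

```text
t: 19.85
tool_pos: [0.5976, 0.0275, 0.1645]
tcp_rot: [0.002, 0.738, -0.675, -0.002]
force: [2.0, -0.5, 1.0]
opening: 0.751
```

Call:
{"op": "arm_command", "data": {
  "commands": [
    [0,-0.1,0.1,0,0,0,-0.5],
    [0,-0.2,0.2,0,0,0,-1],
    [0,-0.2,0.2,0,0,0,-1],
    [0,-0.2,0.2,0,0,0,-1],
    [0,-0.2,0.2,0,0,0,-1]
  ]
}}

```text
t: 20.27
tool_pos: [0.6, -0.0324, 0.2258]
tcp_rot: [-0.0, 0.737, -0.675, 0.0]
force: [0.2, 0.5, -0.5]
opening: 0.998
```

```bash
python3 - <<'E'
from h import *
tool(); p,d,K,M=cam('wrist'); P=cloud(d,K,M); save('w10',p); np.savez('/tmp/w10.npz',p=p,d=d,K=K,M=M)
rects(P,.09,.105,box=(.55,.77,-.07,.17)); rects(P,.105,.116,box=(.5,.83,-.11,.2))
print('dial');rects(P,.117,.14,box=(.5,.83,-.25,-.08),amin=100)
print('pole'); rects(P,.045,.075,box=(.3,.56,-.6,0),amin=300)
E
```

```text
t 20.3 tcp [ 0.6    -0.0324  0.2258] yaw y -175.0 tilt z [ 0.001  0.    -1.   ] q [-0.05  0.39  0.04  1.22  0.   -1.71] F [ 0.2  0.5 -0.5] op 1.00
c [693.8 -13.7] size 46 x 85 shortdir 6.4 h 0.0960 n 3667 px 229 198
c [599.4  28.4] size 50 x 95 shortdir 5.2 h 0.0981 n 3952 px 318 243
c [681.6  88.1] size 40 x 86 shortdir 4.5 h 0.0960 n 1721 px 245 291
c [645.9  17.8] size 205 x 216 shortdir -85.0 h 0.1098 n 5078 px 273 186
dial
c [ 679.  -129.5] size 14 x 50 shortdir 7.4 h 0.1217 n 1134 px 237 74
pole
c [ 425.9 -181.6] size 50 x 97 shortdir -23.8 h 0.0526 n 1321 px 505 49
c [556.5 -40.7] size 13 x 82 shortdir 4.3 h 0.0702 n 674 px 364 183
```

View pics/w10.png

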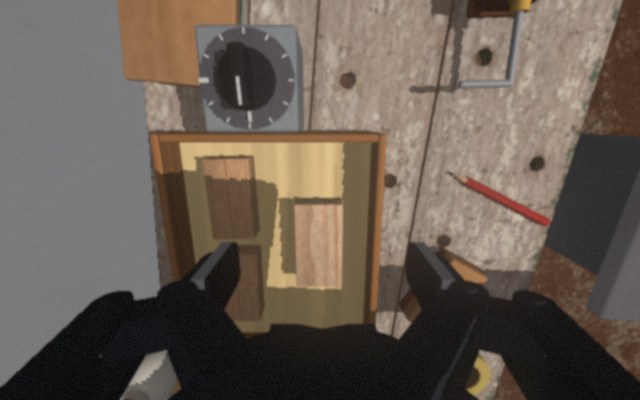

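All three blanks lie flat, with centres about 13–14 mm above the floor. The dial is at (240,80). Its pointer faces the box (+y, image down) and the wide zero mark is at (203,80), so it needs about -92° (clockwise). Gripping the bar.

Call:
{"op": "arm_command", "data": {
  "commands": [
    [0.1,-0.1,0,0,0,0.028,-0.2],
    [0.2,-0.22,0,0,0,0.028,-0.2],
    [0.263,-0.324,-0.05,0,0,0.028,-0.2],
    [0.263,-0.324,-0.17,0,0,0.028,-0.2],
    [0.263,-0.324,-0.29,0,0,0.028,-0.2],
    [0.263,-0.324,-0.38,0,0,0.028,-0.2],
    [0.263,-0.324,-0.415,0,0,0.028,-0.2],
    [0.263,-0.324,-0.415,0,0,0.028,-0.2]
  ]
}}

```text
t: 20.98
tool_pos: [0.6762, -0.1281, 0.0981]
tcp_rot: [0.002, 0.752, -0.659, -0.003]
force: [0.3, 0.4, 0.7]
opening: 0.595
```

Call:
{"op": "arm_command", "data": {
  "commands": [
    [0,0,0,0,0,0,1],
    [0,0,0,0,0,0,1],
    [0,0,0,0,0,0,1],
    [0,0,0,0,0,0,1],
    [0,0,0,0,0,0,1],
    [0,0,0,0,0,0,1],
    [0,0,0,0,0,0,1]
  ],
  "force": 40
}}

```text
t: 21.57
tool_pos: [0.6788, -0.129, 0.1017]
tcp_rot: [-0.0, 0.752, -0.659, -0.0]
force: [-2.4, 1.5, 3.2]
opening: 0.154
```

```bash
python3 - <<'E'
from h import *
tool()
E
```

```text
t 21.6 tcp [ 0.6788 -0.129   0.1017] yaw y -172.5 tilt z [ 0.     0.001 -1.   ] q [-0.19  0.61  0.09  1.05  0.   -1.89] F [-2.4  1.5  3.2] op 0.15
```

Call:
{"op": "arm_command", "data": {
  "commands": [
    [0,0,0,0,0,-0.08,1],
    [0,0,0,0,0,-0.16,1],
    [0,0,0,0,0,-0.24,1],
    [0,0,0,0,0,-0.32,1],
    [0,0,0,0,0,-0.4,1],
    [0,0,0,0,0,-0.48,1],
    [0,0,0,0,0,-0.54,1],
    [0,0,0,0,0,-0.6,1],
    [0,0,0,0,0,-0.6,1]
  ]
}}

```text
t: 22.32
tool_pos: [0.6791, -0.1292, 0.1017]
tcp_rot: [0.0, -0.389, 0.921, 0.0]
force: [-2.7, 2.0, 6.0]
opening: 0.157
```

Call:
{"op": "arm_command", "data": {
  "commands": [
    [0,0,0,0,0,-0.08,1],
    [0,0,0,0,0,-0.16,1],
    [0,0,0,0,0,-0.24,1],
    [0,0,0,0,0,-0.32,1],
    [0,0,0,0,0,-0.4,1],
    [0,0,0,0,0,-0.474,1],
    [0,0,0,0,0,-0.474,1],
    [0,0,0,0,0,-0.474,1],
    [0,0,0,0,0,-0.474,1]
  ]
}}

```text
t: 23.07
tool_pos: [0.6792, -0.1294, 0.1017]
tcp_rot: [0.0, -0.047, 0.999, 0.0]
force: [-1.8, 0.9, 4.9]
opening: 0.152
```

Call:
{"op": "arm_command", "data": {
  "commands": [
    [0,0,0,0,0,0,-0.1],
    [0,0,0,0,0,0,-0.1],
    [0,0,0,0,0,0,-0.1],
    [0,0,0,0,0,0,-0.1],
    [0,0,0.1,0,0,0,-0.1],
    [0,0,0.25,0,0,0,-0.1],
    [-0.1,-0.1,0.4,0,0,0,-0.1],
    [-0.2,-0.2,0.5,0,0,0,-0.1],
    [-0.3,-0.3,0.6,0,0,0,-0.1],
    [-0.4,-0.4,0.6,0,0,0,-0.1],
    [-0.4,-0.4,0.6,0,0,0,-0.1],
    [-0.4,-0.4,0.6,0,0,0,-0.1]
  ]
}}

```text
t: 24.07
tool_pos: [0.5558, -0.2544, 0.285]
tcp_rot: [0.001, -0.042, 0.999, -0.003]
force: [-0.3, 0.8, 0.9]
opening: 0.55
```

```bash
python3 - <<'E'
from h import *
tool(); p,d,K,M=cam('wrist'); P=cloud(d,K,M); save('w11',p); np.savez('/tmp/w11.npz',p=p,d=d,K=K,M=M)
print('dial');rects(P,.115,.14,box=(.5,.83,-.25,-.08),amin=100)
print('pole'); rects(P,.04,.075,box=(.3,.56,-.6,-.08),amin=100)
E
```

```text
t 24.1 tcp [ 0.5558 -0.2544  0.285 ] yaw y 94.9 tilt z [ 0.002 -0.005 -1.   ] q [-0.43  0.4   0.2   1.37 -0.   -0.51] F [-0.3  0.8  0.9] op 0.55
dial
pole
c [ 410.4 -538.4] size 69 x 80 shortdir 89.9 h 0.0524 n 1637 px 118 38
c [ 432.5 -303. ] size 73 x 311 shortdir 0.9 h 0.0575 n 5009 px 281 69
```

View pics/w11.png

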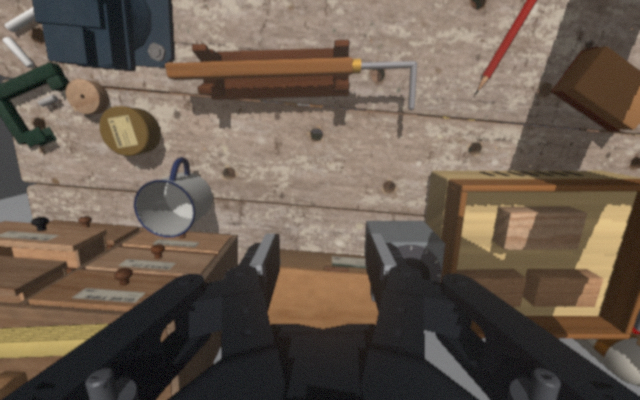

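```bash
python3 - <<'E'
from h import *
z=np.load('/tmp/w11.npz');P=cloud(z['d'],z['K'],z['M']);p=z['p'].astype(int)
hsv=cv2.cvtColor(z['p'],cv2.COLOR_RGB2HSV)
b=np.zeros(P.shape[:2],bool);b[40:120,160:425]=1
m=b&(P[...,2]>.050)&(P[...,2]<.0605)&(p[...,0]>110)&(hsv[...,1]>100)
Q=P[m];r=cv2.minAreaRect((Q[:,:2]*1000).astype(np.float32));print('handle',r,np.median(Q[:,2]),m.sum())
c=Q[:,:2].mean(0);u,s,vt=np.linalg.svd(Q[:,:2]-c,full_matrices=False);print('axis',vt[0],np.degrees(np.arctan2(-vt[0][0],vt[0][1]))%180,'ext',((Q[:,:2]-c)@vt[0]).min(),((Q[:,:2]-c)@vt[0]).max(),c)
m2=b&(P[...,2]>.040)&(P[...,2]<.062)&(P[...,1]>-.215)
Q=P[m2];print('rod/prong n',m2.sum(),'x',np.nanmin(Q[:,0]),np.nanmax(Q[:,0]),'y',Q[:,1].min(),Q[:,1].max(),'z',np.median(Q[:,2]))
k=Q[:,0]>.47; print('prong far',Q[k].mean(0), 'rod', Q[Q[:,1]<-.17].mean(0))
# cheeks: dark rest
m3=b&(P[...,2]>.03)&(P[...,2]<.07)&~m&(P[...,1]<-.22)
for lo,hi in((-.45,-.36),(-.27,-.22)):
    Q=P[m3&(P[...,1]>lo)&(P[...,1]<hi)&(P[...,2]>.055)]; print('cheek',len(Q),np.percentile(Q,[2,50,98],axis=0).round(4))
p,d,K,M=cam('top');P=cloud(d,K,M)
print('dial top cam');rects
m=(P[...,2]>.113)&(P[...,2]<.135)&(abs(P[...,0]-.679)<.05)&(abs(P[...,1]+.129)<.05);Q=P[m];print(m.sum(),cv2.minAreaRect((Q[:,:2]*1000).astype(np.float32)))
save('d1',cv2.resize(p[150:200,325:375],None,fx=6,fy=6,interpolation=cv2.INTER_CUBIC))
E
```

```text
handle ((423.4103088378906, -340.8716735839844), (34.57423782348633, 237.59352111816406), 6.444339752197266) 0.058074358716573515 2619
axis [-0.113443    0.99354451] 6.513828044822259 ext -0.1193478629113099 0.11824642323871985 [ 0.43241278 -0.3392938 ]
rod/prong n 631 x 0.4106355774830072 0.4665877960365842 y -0.21492578838812668 -0.14694131888073475 z 0.05242332129098637
prong far [nan nan nan] rod [ 0.41784623 -0.19243078  0.05228619]
cheek 457 [[ 0.415  -0.4449  0.0552]
 [ 0.4486 -0.4112  0.0583]
 [ 0.4696 -0.3636  0.062 ]]
cheek 351 [[ 0.3963 -0.2672  0.0552]
 [ 0.4314 -0.2455  0.0592]
 [ 0.4508 -0.2308  0.0622]]
dial top cam
70 ((672.7305297851562, -106.63648986816406), (49.475303649902344, 67.23197937011719), 17.395339965820312)<stdin>:10: RuntimeWarning: Mean of empty slice.
  ret = um.true_divide(
```

View pics/d1.png

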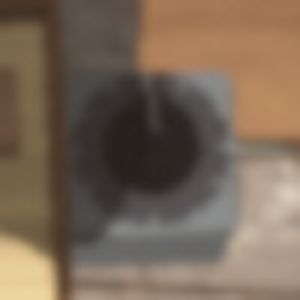

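The dial pointer now stands towards +x, at the zero mark. The pole's prong points to +x and its hook end to +y, with the axis turned 6.5°. Next is the flap angle and eye position from the fixed cameras.

```bash
python3 - <<'E'
from h import *
c=np.array([.6438,.0436,0]);a=np.radians(5.1);B=np.array([[np.cos(a),-np.sin(a),0],[np.sin(a),np.cos(a),0],[0,0,1]])
for n in('top','side'):
    p,d,K,M=cam(n);P=(cloud(d,K,M)-c)@B  # box frame
    m=(abs(P[...,0])<.108)&(P[...,1]>.05)&(P[...,1]<.3)&(P[...,2]>.15)&(P[...,2]<.42); Q=P[m]
    k=np.polyfit(Q[:,2],Q[:,1],1)
    for _ in range(4):
        r=Q[:,1]-np.polyval(k,Q[:,2]); Q=Q[abs(r)<.008]; k=np.polyfit(Q[:,2],Q[:,1],1)
    print(n,len(Q),'flap y at z=.113 %.4f'%np.polyval(k,.113),'angle a=%.3f'%(np.pi/2+np.arctan(k[0])),'zmax %.3f'%np.percentile(Q[:,2],99),'ymax',Q[:,1].max().round(3))
    m=(P[...,0]>-.19)&(P[...,0]<-.118)&(P[...,1]>.02)&(P[...,1]<.3)&(P[...,2]>.2)&(P[...,2]<.42);Q=P[m]
    print(' ring pts',len(Q),np.percentile(Q,[3,50,97],axis=0).round(4)); v,u=np.nonzero(m);print(u.min(),u.max(),v.min(),v.max()); np.save('/tmp/ring_'+n,Q)
    if n=='top': T=p[185:235,205:265]
    else: S=p[v.min()-20:v.max()+20,u.min()-20:u.max()+20]
save('ring',np.hstack([cv2.resize(T,(380,320),interpolation=cv2.INTER_CUBIC),cv2.resize(S,(380,320),interpolation=cv2.INTER_CUBIC)]))
E
```

```text
top 2159 flap y at z=.113 0.1281 angle a=1.762 zmax 0.367 ymax 0.184
 ring pts 115 [[-0.1386  0.148   0.3061]
 [-0.1353  0.1722  0.3395]
 [-0.1311  0.1954  0.3566]]
219 239 208 214
side 4215 flap y at z=.113 0.1334 angle a=1.767 zmax 0.364 ymax 0.19
 ring pts 93 [[-0.1358  0.1519  0.2871]
 [-0.1302  0.1834  0.3287]
 [-0.1201  0.1997  0.3547]]
346 353 172 193
```

View pics/ring.png

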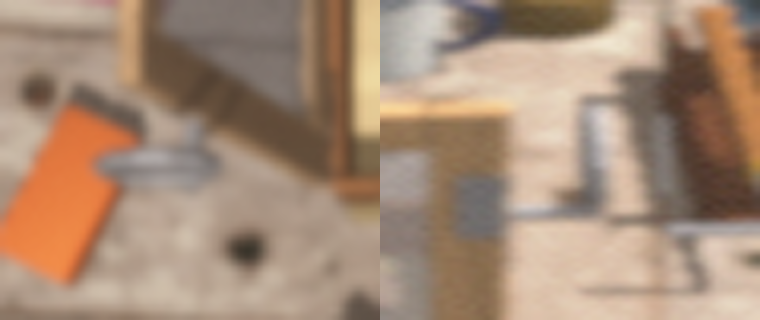

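The flap angle is about 1.765. The eye in box axes is (-0.135, 0.172, 0.329), and its ring top at 0.357 agrees with that. Now going to the pole.

Call:
{"op": "arm_command", "data": {
  "commands": [
    [-0.1,-0.05,0,0,0,0.96,-0.1],
    [-0.2,-0.1,-0.05,0,0,0.96,-0.1],
    [-0.3,-0.15,-0.1,0,0,0.96,-0.1],
    [-0.42,-0.215,-0.2,0,0,0.96,-0.1],
    [-0.42,-0.215,-0.3,0,0,0.96,-0.1],
    [-0.42,-0.215,-0.4,0,0,0.96,-0.1],
    [-0.42,-0.215,-0.4,0,0,0.96,-0.1],
    [-0.42,-0.215,-0.4,0,0,0.96,-0.1],
    [-0.42,-0.215,-0.4,0,0,0.96,-0.1],
    [-0.42,-0.215,-0.4,0,0,0.96,-0.1],
    [-0.42,-0.215,-0.4,0,0,0.96,-0.1],
    [-0.42,-0.215,-0.4,0,0,0.96,-0.1]
  ]
}}

```text
t: 25.27
tool_pos: [0.4338, -0.3127, 0.1598]
tcp_rot: [-0.0, -0.695, 0.719, 0.001]
force: [-1.6, 0.5, -1.0]
opening: 0.55
```

Call:
{"op": "arm_command", "data": {
  "commands": [
    [0,0,0,0,0,0.106,-0.1],
    [0,0,0,0,0,0.106,-0.1],
    [0,0,0,0,0,0.106,-0.1],
    [0,0,0,0,0,0.106,-0.1]
  ]
}}

```text
t: 25.6
tool_pos: [0.4336, -0.313, 0.1602]
tcp_rot: [0.0, 0.748, -0.664, -0.001]
force: [0.0, 0.0, 0.4]
opening: 0.55
```

```bash
cat >> h.py <<'E'
def pole(p,P,box):
    hsv=cv2.cvtColor(p,cv2.COLOR_RGB2HSV)
    m=(P[...,2]>.050)&(P[...,2]<.0605)&(p[...,0]>110)&(hsv[...,1]>100)&(P[...,0]>box[0])&(P[...,0]<box[1])&(P[...,1]>box[2])&(P[...,1]<box[3])
    Q=P[m][:,:2]
    k=np.polyfit(Q[:,1],Q[:,0],1)
    for _ in range(5):
        Q=Q[abs(Q[:,0]-np.polyval(k,Q[:,1]))<.010]; k=np.polyfit(Q[:,1],Q[:,0],1)
    print('pole n',len(Q),'x(y=-.319)=%.4f yaw %.2f y %.4f..%.4f'%(np.polyval(k,-.319),-np.degrees(np.arctan(k[0])),Q[:,1].min(),Q[:,1].max()))
E
python3 - <<'E'
from h import *
tool(); p,d,K,M=cam('wrist'); P=cloud(d,K,M); save('w12',p);np.savez('/tmp/w12.npz',p=p,d=d,K=K,M=M)
pole(p,P,(.38,.48,-.48,-.2))
z=np.load('/tmp/w11.npz');pole(z['p'],cloud(z['d'],z['K'],z['M']),(.38,.48,-.48,-.2))
for y in(-.414,-.245):
    Q=P[(abs(P[...,1]-y)<.006)&(P[...,2]>.03)&(P[...,2]<.07)&(abs(P[...,0]-.43)<.06)];print('saddle',y,len(Q),Q[:,0].min(),Q[:,0].max())
E
```

```text
t 25.6 tcp [ 0.4336 -0.313   0.1602] yaw y -173.2 tilt z [-0.001  0.001 -1.   ] q [-0.63  0.32 -0.25  1.01  0.   -2.32] F [0.  0.  0.4] op 0.55
pole n 5007 x(y=-.319)=0.4305 yaw 6.44 y -0.4582..-0.2206
pole n 2580 x(y=-.319)=0.4305 yaw 6.37 y -0.4585..-0.2215
saddle -0.414 1065 0.4133012382013085 0.4702074986695962
saddle -0.245 746 0.39462287319797845 0.4508984426079181
```

View pics/w12.png

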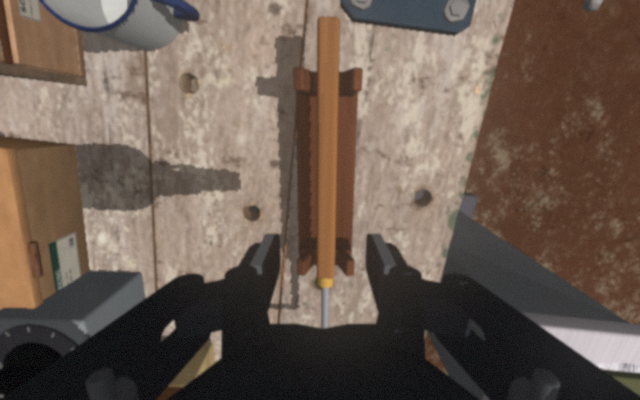

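Call:
{"op": "arm_command", "data": {
  "commands": [
    [-0.01,-0.02,-0.13,0,0,-0.005,-0.1],
    [-0.01,-0.02,-0.26,0,0,-0.005,-0.1],
    [-0.01,-0.02,-0.37,0,0,-0.005,-0.1],
    [-0.01,-0.02,-0.437,0,0,-0.005,-0.1],
    [-0.01,-0.02,-0.437,0,0,-0.005,-0.1],
    [-0.01,-0.02,-0.437,0,0,-0.005,1],
    [-0.01,-0.02,-0.437,0,0,-0.005,1],
    [-0.01,-0.02,-0.437,0,0,-0.005,1],
    [-0.01,-0.02,-0.437,0,0,-0.005,1],
    [-0.01,-0.02,-0.437,0,0,-0.005,1],
    [-0.01,-0.02,-0.437,0,0,-0.005,1],
    [-0.01,-0.02,-0.437,0,0,-0.005,1]
  ],
  "force": 110
}}

```text
t: 26.65
tool_pos: [0.4314, -0.321, 0.0319]
tcp_rot: [-0.0, 0.745, -0.667, 0.002]
force: [0.5, 0.1, 6.6]
opening: 0.193
```

Call:
{"op": "arm_command", "data": {
  "commands": [
    [0,0,0,0,0,0,1],
    [0,0,0,0,0,0,1],
    [0,0,0,0,0,0,1]
  ]
}}

```text
t: 26.9
tool_pos: [0.4315, -0.321, 0.0319]
tcp_rot: [-0.0, 0.745, -0.667, 0.002]
force: [-0.1, 0.2, 6.6]
opening: 0.19
```

```bash
python3 - <<'E'
from h import *
tool()
E
```

```text
t 26.9 tcp [ 0.4315 -0.321   0.0319] yaw y -173.6 tilt z [ 0.003 -0.002 -1.   ] q [-0.64  0.44 -0.43  0.69  0.   -2.32] F [-0.1  0.2  6.6] op 0.19
```

Call:
{"op": "arm_command", "data": {
  "commands": [
    [0,0,0.06,0,0,0,1],
    [0,0,0.16,0,0,0,1],
    [0,0,0.28,0,0,0,1],
    [0,0,0.4,0,0,-0.015,1],
    [-0.037,0,0.52,0,0,-0.015,1],
    [-0.037,0.05,0.64,0,0,-0.015,1],
    [-0.037,0.13,0.76,0,0,-0.015,1],
    [-0.037,0.25,0.86,0,0,-0.015,1],
    [-0.037,0.37,0.933,0,0,-0.015,1],
    [-0.037,0.5,0.933,0,0,-0.015,1],
    [-0.037,0.6,0.933,0,0,-0.015,1],
    [-0.037,0.6,0.933,0,0,-0.015,1]
  ]
}}

```text
t: 27.9
tool_pos: [0.4182, -0.1351, 0.3113]
tcp_rot: [-0.002, 0.74, -0.673, -0.0]
force: [0.3, -0.5, -2.0]
opening: 0.192
```

```bash
python3 - <<'E'
from h import *
tool(); p,d,K,M=cam('top');P=cloud(d,K,M)
b=(P[...,2]>.30)&(P[...,2]<.38)&(P[...,0]>.36)&(P[...,0]<.5)&(P[...,1]>-.11)&(P[...,1]<.12)
Q=P[b];v,u=np.nonzero(b)
if len(Q): print(len(Q),np.percentile(Q,[1,50,99],axis=0).round(3),u.min(),u.max(),v.min(),v.max())
save('t2',cv2.resize(p[170:290,200:420],None,fx=3.4,fy=3.4,interpolation=cv2.INTER_CUBIC))
E
```

```text
t 27.9 tcp [ 0.4182 -0.1351  0.3113] yaw y -174.6 tilt z [ 0.002  0.003 -1.   ] q [-0.31  0.09 -0.15  1.34  0.   -1.98] F [ 0.3 -0.5 -2. ] op 0.19
307 [[ 0.402 -0.095  0.327]
 [ 0.411 -0.04   0.335]
 [ 0.453  0.038  0.341]] 290 341 228 250
```

View pics/t2.png

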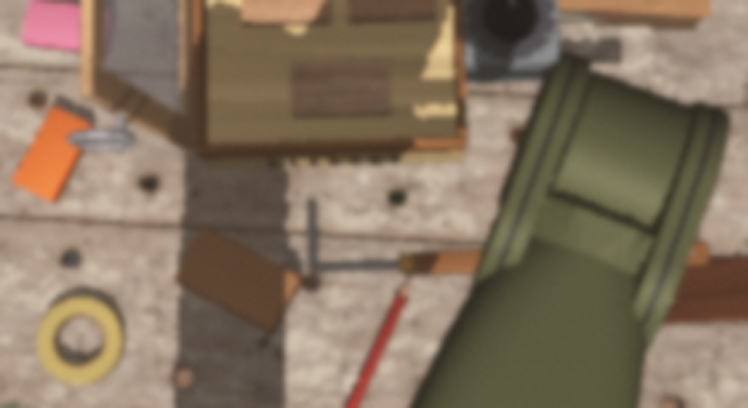

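Call:
{"op": "arm_command", "data": {
  "commands": [
    [0.008,0.12,0.003,0,0,-0.003,1],
    [0.008,0.24,0.003,0,0,-0.003,1],
    [0.008,0.36,0.003,0,0,-0.003,1],
    [0.008,0.46,0.003,0,0,-0.003,1],
    [0.008,0.53,0.003,0,0,-0.003,1],
    [0.008,0.53,0.003,0,0,-0.003,1],
    [0.008,0.53,0.003,0,0,-0.003,1]
  ]
}}

```text
t: 28.53
tool_pos: [0.4214, 0.0189, 0.3107]
tcp_rot: [0.0, 0.737, -0.676, 0.0]
force: [-0.0, -0.9, -1.8]
opening: 0.189
```

```bash
python3 - <<'E'
from h import *
tool(); p,d,K,M=cam('top');P=cloud(d,K,M)
c=np.array([.6438,.0436,0]);a=np.radians(5.1);B=np.array([[np.cos(a),-np.sin(a),0],[np.sin(a),np.cos(a),0],[0,0,1]])
X=(P-c)@B
m=(X[...,2]>.28)&(X[...,0]>-.26)&(X[...,0]<-.118)&(X[...,1]>.1)&(X[...,1]<.24);Q=X[m]
for n,k in(('ring',Q[:,0]>-.15),('prong',(Q[:,0]<-.17)&(Q[:,0]>-.205)),('rod',Q[:,0]<-.205)):
    if k.sum(): print(n,k.sum(),np.percentile(Q[k],[5,50,95],axis=0).round(4).tolist())
save('t3',cv2.resize(p[180:250,200:310],None,fx=6,fy=6,interpolation=cv2.INTER_CUBIC))
p,d,K,M=cam('side');P=cloud(d,K,M);X=(P-c)@B
m=(X[...,2]>.28)&(X[...,0]>-.26)&(X[...,0]<-.118)&(X[...,1]>.1)&(X[...,1]<.24);Q=X[m]
for n,k in(('ring',Q[:,0]>-.15),('prong',(Q[:,0]<-.17)&(Q[:,0]>-.205)),('rod',Q[:,0]<-.205)):
    if k.sum(): print('side',n,k.sum(),np.percentile(Q[k],[5,50,95],axis=0).round(4).tolist())
E
```

```text
t 28.5 tcp [0.4214 0.0189 0.3107] yaw y -175.1 tilt z [-0.    -0.001 -1.   ] q [ 0.05  0.06 -0.18  1.33 -0.   -1.61] F [-0.  -0.9 -1.8] op 0.19
ring 116 [[-0.1382, 0.1485, 0.3062], [-0.1352, 0.1718, 0.3358], [-0.1313, 0.1948, 0.3558]]
prong 39 [[-0.2027, 0.1597, 0.3278], [-0.1871, 0.1623, 0.3307], [-0.1714, 0.1657, 0.3337]]
rod 91 [[-0.2253, 0.1047, 0.3272], [-0.2219, 0.1388, 0.3306], [-0.2085, 0.1648, 0.3345]]
side ring 93 [[-0.1354, 0.1549, 0.289], [-0.1302, 0.1815, 0.3308], [-0.1224, 0.2002, 0.3539]]
side prong 37 [[-0.2011, 0.1597, 0.3233], [-0.1866, 0.1639, 0.3282], [-0.1704, 0.1674, 0.3316]]
side rod 49 [[-0.2227, 0.1048, 0.3259], [-0.2181, 0.1475, 0.3304], [-0.2092, 0.167, 0.3333]]
```

Call:
{"op": "arm_command", "data": {
  "commands": [
    [0,0.03,0,0,0,0,1],
    [0,0.03,0,0,0,0,1],
    [0.05,0.035,0,0,0,0,1],
    [0.1,0.04,0,0,0,0,1],
    [0.15,0.044,0,0,0,0,1],
    [0.18,0.046,0,0,0,0,1],
    [0.18,0.046,0,0,0,0,1],
    [0.18,0.046,0,0,0,0,1],
    [0.18,0.046,0,0,0,0,1]
  ]
}}

```text
t: 29.38
tool_pos: [0.4744, 0.0325, 0.3107]
tcp_rot: [0.0, 0.736, -0.677, -0.0]
force: [-0.0, -0.0, -0.8]
opening: 0.192
```

```bash
cat >> h.py <<'E'
c0=np.array([.6438,.0436,0]);_a=np.radians(5.1);B0=np.array([[np.cos(_a),-np.sin(_a),0],[np.sin(_a),np.cos(_a),0],[0,0,1]])
def boxview(n):
    p,d,K,M=cam(n); return p,(cloud(d,K,M)-c0)@B0,d,K,M
def proj(X,K,M):
    w=B0@np.asarray(X)+c0; q=M[:3,:3].T@(w-M[:3,3]); return np.round([K[0,2]+K[0,0]*q[0]/-q[2],K[1,2]+K[1,1]*q[1]/q[2]]).astype(int)
E
python3 - <<'E'
from h import *
tool();I=[]
for n in('top','side'):
    p,X,d,K,M=boxview(n);u,v=proj((-.14,.172,.329),K,M);print(n,u,v)
    I.append(cv2.resize(p[v-20:v+20,u-24:u+24],(390,325),interpolation=cv2.INTER_CUBIC))
save('ins',np.hstack(I))
E
```

```text
t 29.4 tcp [0.4744 0.0325 0.3107] yaw y -175.2 tilt z [-0.001 -0.    -1.   ] q [ 0.07  0.15 -0.07  1.35 -0.   -1.59] F [-0.  -0.  -0.8] op 0.19
top 230 213
side 354 181
```

View pics/ins.png

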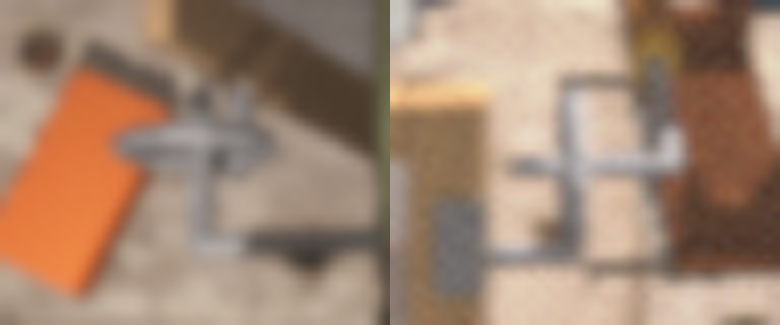

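The prong passes through the ring in both views: top around (205,140) of the left half, side through the middle of the ring at (570,165). Computing the arc.

```bash
python3 - <<'E'
import numpy as np
al=np.concatenate([np.linspace(1.765,-.10,26)]);P=.22*np.stack([-np.cos(al),np.sin(al)],1)
for s in(0,9,17):
    for i in range(s+1,min(s+9 if s else 10,26)): 
        dy,dz=P[i]-P[s]; print(s,i,'a%.2f'%al[i],np.round([-.0889*dy/.3,.996*dy/.3,dz/.3],3).tolist())
E
```

```text
0 1 a1.69 [0.005, -0.054, 0.009]
0 2 a1.62 [0.01, -0.108, 0.013]
0 3 a1.54 [0.015, -0.163, 0.013]
0 4 a1.47 [0.019, -0.217, 0.01]
0 5 a1.39 [0.024, -0.271, 0.002]
0 6 a1.32 [0.029, -0.324, -0.01]
0 7 a1.24 [0.034, -0.376, -0.025]
0 8 a1.17 [0.038, -0.427, -0.045]
0 9 a1.09 [0.043, -0.476, -0.068]
9 10 a1.02 [0.004, -0.047, -0.027]
9 11 a0.94 [0.008, -0.093, -0.057]
9 12 a0.87 [0.012, -0.136, -0.091]
9 13 a0.80 [0.016, -0.176, -0.128]
9 14 a0.72 [0.019, -0.213, -0.168]
9 15 a0.65 [0.022, -0.248, -0.21]
9 16 a0.57 [0.025, -0.279, -0.255]
9 17 a0.50 [0.027, -0.307, -0.302]
17 18 a0.42 [0.002, -0.024, -0.049]
17 19 a0.35 [0.004, -0.045, -0.1]
17 20 a0.27 [0.005, -0.061, -0.152]
17 21 a0.20 [0.007, -0.074, -0.205]
17 22 a0.12 [0.007, -0.083, -0.259]
17 23 a0.05 [0.008, -0.087, -0.313]
17 24 a-0.03 [0.008, -0.088, -0.368]
17 25 a-0.10 [0.008, -0.085, -0.423]
```

Call:
{"op": "arm_command", "data": {
  "commands": [
    [0.005,-0.054,0.009,0,0,0,1],
    [0.01,-0.108,0.013,0,0,0,1],
    [0.015,-0.163,0.013,0,0,0,1],
    [0.019,-0.217,0.01,0,0,0,1],
    [0.024,-0.271,0.002,0,0,0,1],
    [0.029,-0.324,-0.01,0,0,0,1],
    [0.034,-0.376,-0.025,0,0,0,1],
    [0.038,-0.427,-0.045,0,0,0,1],
    [0.043,-0.476,-0.068,0,0,0,1],
    [0.043,-0.476,-0.068,0,0,0,1]
  ]
}}

```text
t: 30.32
tool_pos: [0.4872, -0.1118, 0.2894]
tcp_rot: [0.001, 0.735, -0.678, -0.0]
force: [0.2, 0.0, -2.4]
opening: 0.187
```

```bash
cat >> h.py <<'E'
def flap():
    p,X,d,K,M=boxview('top')
    m=(abs(X[...,0])<.105)&(X[...,1]>-.14)&(X[...,1]<.3)&(X[...,2]>.118)&(X[...,2]<.42);Q=X[m]
    ang=np.arctan2(Q[:,2]-.113,.129-Q[:,1]);r=np.hypot(Q[:,2]-.113,.129-Q[:,1]);k=(r>.08)&(r<.26)
    h,e=np.histogram(ang[k],bins=np.arange(-.1,2,.05));i=h.argmax();kk=k&(abs(ang-e[i]-.025)<.06);print('flap ~%.3f'%np.median(ang[kk]),h[i])
    m=(X[...,0]>-.26)&(X[...,0]<-.118)&(X[...,1]>-.2)&(X[...,1]<.25)&(X[...,2]>.095);Q=X[m];R=Q[Q[:,0]>-.145]
    if len(R): print('ring',len(R),np.percentile(R,[3,50,97],axis=0).round(3).tolist())
E
python3 - <<'E'
from h import *
tool();flap()
E
```

```text
t 30.3 tcp [ 0.4872 -0.1118  0.2894] yaw y -175.3 tilt z [-0.002 -0.001 -1.   ] q [-0.22  0.2  -0.07  1.31 -0.   -1.88] F [ 0.2  0.  -2.4] op 0.19
flap ~1.162 1419
ring 433 [[-0.144, -0.18, 0.294], [-0.137, -0.118, 0.759], [-0.121, 0.056, 0.774]]
```

Call:
{"op": "arm_command", "data": {
  "commands": [
    [0.004,-0.047,-0.027,0,0,0,1],
    [0.008,-0.093,-0.057,0,0,0,1],
    [0.012,-0.136,-0.091,0,0,0,1],
    [0.016,-0.176,-0.128,0,0,0,1],
    [0.019,-0.213,-0.168,0,0,0,1],
    [0.022,-0.248,-0.21,0,0,0,1],
    [0.025,-0.279,-0.255,0,0,0,1],
    [0.027,-0.307,-0.302,0,0,0,1],
    [0.027,-0.307,-0.302,0,0,0,1]
  ]
}}

```text
t: 31.12
tool_pos: [0.4945, -0.2027, 0.1966]
tcp_rot: [0.001, 0.736, -0.677, -0.002]
force: [-0.9, 0.6, -2.3]
opening: 0.187
```

```bash
python3 - <<'E'
from h import *
tool();flap()
p,X,d,K,M=boxview('top');m=(X[...,0]>-.26)&(X[...,0]<-.118)&(X[...,1]>-.2)&(X[...,1]<.1)&(X[...,2]>.15)&(X[...,2]<.30)
Q=X[m]
for lo in np.arange(-.22,-.115,.01):
    k=(Q[:,0]>lo)&(Q[:,0]<lo+.01)
    if k.sum()>2: print('%.2f'%lo,k.sum(),np.median(Q[k],0).round(3),'y',Q[k][:,1].min().round(3),Q[k][:,1].max().round(3))
E
```

```text
t 31.1 tcp [ 0.4945 -0.2027  0.1966] yaw y -175.3 tilt z [-0.005  0.001 -1.   ] q [-0.39  0.3  -0.18  1.1  -0.   -2.04] F [-0.9  0.6 -2.3] op 0.19
flap ~0.556 2078
ring 150 [[-0.143, -0.199, 0.205], [-0.136, -0.063, 0.228], [-0.119, -0.024, 0.682]]
-0.18 91 [-0.173 -0.154  0.222] y -0.194 -0.072
-0.17 124 [-0.165 -0.14   0.223] y -0.2 -0.061
-0.16 10 [-0.155 -0.064  0.218] y -0.14 -0.061
-0.15 11 [-0.146 -0.064  0.221] y -0.067 -0.061
-0.14 96 [-0.136 -0.056  0.227] y -0.088 -0.024
-0.13 15 [-0.124 -0.03   0.211] y -0.068 -0.024
-0.12 6 [-0.119 -0.046  0.212] y -0.068 -0.024
```

Call:
{"op": "arm_command", "data": {
  "commands": [
    [0.002,-0.024,-0.049,0,0,0,1],
    [0.004,-0.045,-0.1,0,0,0,1],
    [0.005,-0.061,-0.152,0,0,0,1],
    [0.007,-0.074,-0.205,0,0,0,1],
    [0.007,-0.083,-0.259,0,0,0,1],
    [0.008,-0.087,-0.313,0,0,0,1],
    [0.008,-0.088,-0.35,0,0,0,1],
    [0.008,-0.086,-0.39,0,0,0,1],
    [0.008,-0.085,-0.423,0,0,0,1],
    [0.008,-0.085,-0.423,0,0,0,1],
    [0.008,-0.085,-0.423,0,0,0,1]
  ]
}}

```text
t: 32.13
tool_pos: [0.4994, -0.2272, 0.0737]
tcp_rot: [-0.001, 0.736, -0.677, 0.0]
force: [0.8, 0.3, 0.4]
opening: 0.189
```

```bash
cat >> h.py <<'E'
def flat():
    p,X,d,K,M=boxview('top')
    m=(abs(X[...,0])<.105)&(X[...,1]>-.135)&(X[...,1]<.12)&(X[...,2]>.105)&(X[...,2]<.2);Q=X[m]
    # frame bars: near edges of the flap
    for nm,k in(('x edges',abs(Q[:,0])>.088),('free edge',Q[:,1]<-.10)):
        R=Q[k]; print(nm,k.sum(),'z %.4f'%np.median(R[:,2]) if k.sum() else '', np.polyfit(R[:,1],R[:,2],1).round(4) if k.sum()>10 else '')
E
python3 - <<'E'
from h import *
tool();flat()
E
```

```text
t 32.1 tcp [ 0.4994 -0.2272  0.0737] yaw y -175.2 tilt z [ 0.001  0.001 -1.   ] q [-0.43  0.41 -0.35  0.81  0.   -2.08] F [0.8 0.3 0.4] op 0.19
x edges 803 z 0.1211 [-0.0027  0.1212]
free edge 552 z 0.1208 [-0.0206  0.1185]
```

Call:
{"op": "arm_command", "data": {
  "commands": [
    [0,0,-0.008,0,0,0,1],
    [0,0,-0.015,0,0,0,1],
    [0,0,-0.015,0,0,0,1],
    [0,0,-0.015,0,0,0,1]
  ]
}}

```text
t: 32.52
tool_pos: [0.4995, -0.2274, 0.0693]
tcp_rot: [-0.001, 0.736, -0.677, 0.001]
force: [-0.1, 0.0, 5.7]
opening: 0.188
```

```bash
python3 - <<'E'
from h import *
tool();flat()
p,X,d,K,M=boxview('top');m=(X[...,0]>-.2)&(X[...,0]<-.115)&(X[...,1]>-.28)&(X[...,1]<-.04)&(X[...,2]>.06)&(X[...,2]<.16)
Q=X[m]
for lo in np.arange(-.19,-.115,.01):
    k=(Q[:,0]>lo)&(Q[:,0]<lo+.01)
    if k.sum()>2: print('%.2f'%lo,k.sum(),np.median(Q[k],0).round(3),'y',Q[k][:,1].min().round(3),Q[k][:,1].max().round(3),'z',Q[k][:,2].max().round(3))
rod=Q[(Q[:,0]<-.155)&(Q[:,0]>-.185)];
for lo in np.arange(-.28,-.05,.02):
    k=(rod[:,1]>lo)&(rod[:,1]<lo+.02)
    if k.sum()>2: print('rod y%.2f'%lo,k.sum(),np.percentile(rod[k][:,2],[50,95]).round(4),rod[k][:,0].mean().round(4))
E
```

```text
t 32.5 tcp [ 0.4995 -0.2274  0.0693] yaw y -175.2 tilt z [ 0.002  0.001 -1.   ] q [-0.43  0.42 -0.36  0.8   0.   -2.08] F [-0.1  0.   5.7] op 0.19
x edges 809 z 0.1212 [-0.0042  0.1211]
free edge 554 z 0.1206 [-0.0041  0.1202]
-0.18 46 [-0.172 -0.184  0.1  ] y -0.22 -0.125 z 0.105
-0.17 125 [-0.165 -0.157  0.1  ] y -0.224 -0.087 z 0.111
-0.16 28 [-0.159 -0.184  0.099] y -0.228 -0.087 z 0.106
-0.15 10 [-0.146 -0.091  0.101] y -0.094 -0.088 z 0.106
-0.14 88 [-0.136 -0.086  0.12 ] y -0.119 -0.05 z 0.145
-0.13 10 [-0.124 -0.054  0.117] y -0.245 -0.05 z 0.15
-0.12 12 [-0.117 -0.09   0.121] y -0.25 -0.051 z 0.159
rod y-0.24 8 [0.098  0.0999] -0.163
rod y-0.22 37 [0.0984 0.1027] -0.1673
rod y-0.20 36 [0.0997 0.1053] -0.1668
rod y-0.18 37 [0.1011 0.1056] -0.1667
rod y-0.16 22 [0.1001 0.1041] -0.1672
rod y-0.14 18 [0.1007 0.104 ] -0.1664
rod y-0.12 19 [0.1003 0.1038] -0.1655
rod y-0.10 19 [0.1022 0.1069] -0.1629
```

The flap is shut: slope about 0.004 rad, 5.7 N against the stop, and the prong is 16 mm from the eye centre. Centring the prong, then withdrawing it.

Call:
{"op": "arm_command", "data": {
  "commands": [
    [0,0,0.03,0,0,0,1],
    [0,0,0.06,0,0,0,1],
    [0,0,0.06,0,0,0,1],
    [-0.05,-0.004,0.06,0,0,0,1],
    [-0.1,-0.009,0.06,0,0,0,1],
    [-0.15,-0.014,0.06,0,0,0,1],
    [-0.2,-0.018,0.06,0,0,0,1],
    [-0.24,-0.021,0.06,0,0,0,1],
    [-0.24,-0.021,0.06,0,0,0,1],
    [-0.24,-0.021,0.06,0,0,0,1]
  ]
}}

```text
t: 33.45
tool_pos: [0.4264, -0.234, 0.0866]
tcp_rot: [-0.0, 0.736, -0.677, 0.0]
force: [0.8, 0.3, -2.0]
opening: 0.188
```

```bash
python3 - <<'E'
from h import *
tool();flat()
p,X,d,K,M=boxview('top');m=(X[...,0]>-.26)&(X[...,0]<-.145)&(X[...,1]>-.23)&(X[...,1]<-.04)&(X[...,2]>.06)&(X[...,2]<.16)
Q=X[m];v,u=np.nonzero(m);print(len(Q),np.percentile(Q,[2,50,98],axis=0).round(3).tolist())
save('out',cv2.resize(p[125:285,240:430],None,fx=3.7,fy=3.7,interpolation=cv2.INTER_CUBIC))
E
```

```text
t 33.5 tcp [ 0.4264 -0.234   0.0866] yaw y -175.2 tilt z [ 0. -0. -1.] q [-0.5   0.31 -0.48  0.78 -0.   -2.16] F [ 0.8  0.3 -2. ] op 0.19
x edges 804 z 0.1212 [-0.0013  0.1211]
free edge 551 z 0.1208 [-0.0178  0.1189]
232 [[-0.247, -0.227, 0.105], [-0.237, -0.171, 0.115], [-0.192, -0.088, 0.121]]
```

View pics/out.png

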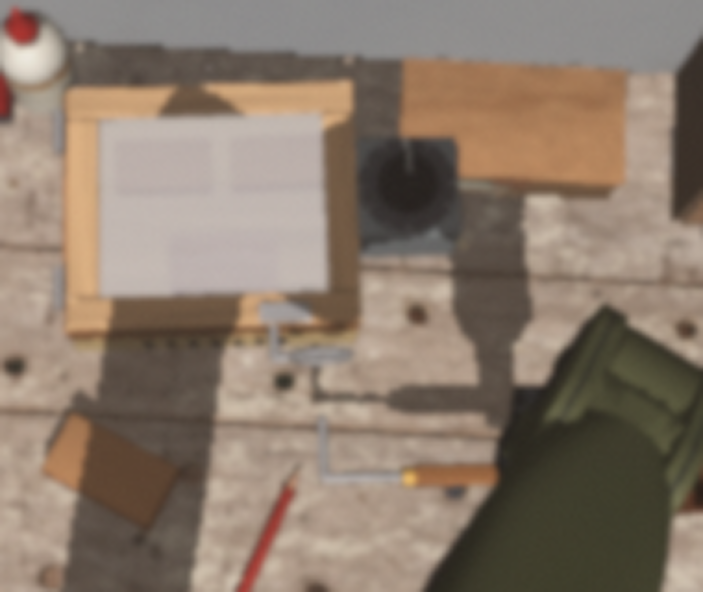

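The flap is shut with the hook free of the ring at (318,355), the prong is at (322,420), the dial pointer points up at zero, and the blanks show through the pane. Returning the pole.

Call:
{"op": "arm_command", "data": {
  "commands": [
    [0.017,-0.05,0.05,0,0,0.019,1],
    [0.017,-0.12,0.05,0,0,0.019,1],
    [0.017,-0.2,0.05,0,0,0.019,1],
    [0.017,-0.29,0.05,0,0,0.019,1],
    [0.017,-0.29,0.05,0,0,0.019,1],
    [0.017,-0.29,0.05,0,0,0.019,1],
    [0.017,-0.29,0.05,0,0,0.019,1]
  ]
}}

```text
t: 34.13
tool_pos: [0.4321, -0.3207, 0.1011]
tcp_rot: [-0.0, 0.746, -0.666, -0.0]
force: [-0.4, 0.9, -1.9]
opening: 0.189
```

```bash
python3 - <<'E'
from h import *
tool();p,d,K,M=cam('wrist');P=cloud(d,K,M);save('w20',p)
hsv=cv2.cvtColor(p,cv2.COLOR_RGB2HSV)
m=(p[...,0]>110)&(hsv[...,1]>100)&(P[...,2]>.095)&(P[...,2]<.135)&(abs(P[...,0]-.43)<.05)&(P[...,1]<-.34)&(P[...,1]>-.48);Q=P[m]
if len(Q)>20:
    k=np.polyfit(Q[:,1],Q[:,0],1);k2=np.polyfit(Q[:,1],Q[:,2],1);print(len(Q),'x at -.414 %.4f (saddle .4418) x at -.319 %.4f (.431) yaw %.2f pitch slope %.4f z at -.319 %.4f ymin %.4f'%(np.polyval(k,-.414),np.polyval(k,-.319),-np.degrees(np.arctan(k[0])),k2[0],np.polyval(k2,-.319),Q[:,1].min()))
p,d,K,M=cam('top');P=cloud(d,K,M);m=(abs(P[...,0]-.42)<.06)&(P[...,1]>-.225)&(P[...,1]<-.12)&(P[...,2]>.08)&(P[...,2]<.15);Q=P[m];print('hook',len(Q),np.percentile(Q,[2,50,98],axis=0).round(3).tolist())
E
```

```text
t 34.1 tcp [ 0.4321 -0.3207  0.1011] yaw y -173.6 tilt z [-0.     0.001 -1.   ] q [-0.64  0.37 -0.34  0.86  0.   -2.32] F [-0.4  0.9 -1.9] op 0.19
8984 x at -.414 0.4424 (saddle .4418) x at -.319 0.4314 (.431) yaw 6.62 pitch slope 0.0507 z at -.319 0.1272 ymin -0.4336
hook 113 [[0.411, -0.224, 0.123], [0.42, -0.166, 0.129], [0.463, -0.146, 0.136]]
```

Call:
{"op": "arm_command", "data": {
  "commands": [
    [-0.002,0,0,-0.033,-0.004,0,1],
    [-0.002,0,-0.06,-0.033,-0.004,0,1],
    [-0.002,0,-0.12,-0.033,-0.004,0,1],
    [-0.002,0,-0.17,-0.033,-0.004,0,1],
    [-0.002,0,-0.21,-0.033,-0.004,0,1],
    [-0.002,0,-0.223,-0.033,-0.004,0,1],
    [-0.002,0,-0.223,-0.033,-0.004,0,1],
    [-0.002,0,-0.223,-0.033,-0.004,0,1]
  ]
}}

```text
t: 34.9
tool_pos: [0.4314, -0.3205, 0.0349]
tcp_rot: [0.016, 0.746, -0.666, 0.019]
force: [-0.3, 0.2, -1.9]
opening: 0.191
```

```bash
python3 - <<'E'
from h import *
tool();p,d,K,M=cam('wrist');P=cloud(d,K,M)
hsv=cv2.cvtColor(p,cv2.COLOR_RGB2HSV)
m=(p[...,0]>110)&(hsv[...,1]>100)&(P[...,2]>.05)&(P[...,2]<.07)&(abs(P[...,0]-.44)<.03)&(P[...,1]<-.36)&(P[...,1]>-.48);Q=P[m]
k=np.polyfit(Q[:,1],Q[:,0],1);k2=np.polyfit(Q[:,1],Q[:,2],1);print(len(Q),'x %.4f yaw %.2f slope %.4f z(-.414) %.4f'%(np.polyval(k,-.414),-np.degrees(np.arctan(k[0])),k2[0],np.polyval(k2,-.414)))
E
```

```text
t 34.9 tcp [ 0.4314 -0.3205  0.0349] yaw y -173.5 tilt z [ 0.006 -0.049 -0.999] q [-0.62  0.42 -0.47  0.65 -0.04 -2.3 ] F [-0.3  0.2 -1.9] op 0.19
7770 x 0.4393 yaw 3.20 slope 0.0014 z(-.414) 0.0607
```

Call:
{"op": "arm_command", "data": {
  "commands": [
    [0,0,-0.01,0,0,0,1],
    [0,0,-0.01,0,0,0,1],
    [0,0,-0.01,0,0,0,0.3],
    [0,0,-0.01,0,0,0,-0.1],
    [0,0,-0.01,0,0,0,-0.1],
    [0,0,-0.01,0,0,0,-0.1],
    [0,0,0.05,0,0,0,-0.1],
    [0,0,0.15,0.033,0.004,0,-0.1],
    [0,0,0.27,0.033,0.004,0,-0.1],
    [0,0,0.4,0.033,0.004,0,-0.1],
    [0,0,0.42,0.033,0.004,0,-0.1]
  ]
}}

```text
t: 35.87
tool_pos: [0.4345, -0.3236, 0.1672]
tcp_rot: [-0.001, 0.746, -0.666, 0.006]
force: [0.7, -0.9, 0.9]
opening: 0.55
```

```bash
python3 - <<'E'
from h import *
tool();p,d,K,M=cam('wrist');P=cloud(d,K,M);save('w22',p);pole(p,P,(.38,.48,-.48,-.2))
hsv=cv2.cvtColor(p,cv2.COLOR_RGB2HSV)
for y in(-.414,-.32,-.245):
    m=(p[...,0]>110)&(hsv[...,1]>100)&(P[...,2]>.03)&(P[...,2]<.08)&(abs(P[...,0]-.431+.112*(y+.319))<.007)&(abs(P[...,1]-y)<.008);print(y,'handle top z',np.median(P[m][:,2]),m.sum())
flat()
p,d,K,M=cam('top');P=cloud(d,K,M)
for n,(u,v) in dict(mug=(447,200),wax=(466,229),sander=(270,250)).items(): print(n,P[v,u].round(3))
E
```

```text
t 35.9 tcp [ 0.4345 -0.3236  0.1672] yaw y -173.6 tilt z [ 0.009 -0.007 -1.   ] q [-0.64  0.32 -0.23  1.01  0.   -2.32] F [ 0.7 -0.9  0.9] op 0.55
pole n 4556 x(y=-.319)=0.4308 yaw 6.66 y -0.4576..-0.2199
-0.414 handle top z 0.0580233484217057 326
-0.32 handle top z 0.05807457616489725 245
-0.245 handle top z 0.05812473534029733 195
x edges 800 z 0.1212 [-0.0014  0.1211]
free edge 553 z 0.1208 [0.0109 0.1221]
mug [ 0.632 -0.474  0.006]
wax [ 0.427 -0.317  0.646]
sander [0.423 0.118 0.039]
```

View pics/w22.png

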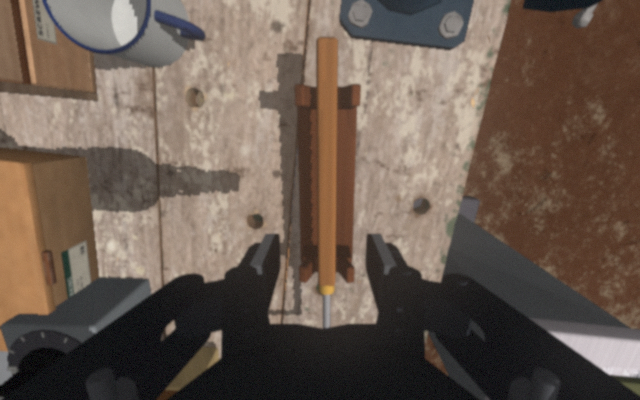

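The pole sits in both saddles: handle top 58.0–58.1 mm along its length, position as before. One last numeric check of the dial from near.

Call:
{"op": "arm_command", "data": {
  "commands": [
    [0,0.05,0.15,0,0,0,-0.1],
    [0.1,0.15,0.3,0,0,0,-0.1],
    [0.2,0.27,0.4,0,0,0,-0.1],
    [0.3,0.4,0.45,0,0,0,-0.1],
    [0.4,0.52,0.45,0,0,0,-0.1],
    [0.4,0.6,0.45,0,0,0,-0.1],
    [0.4,0.6,0.45,0,0,0,-0.1],
    [0.4,0.6,0.45,0,0,0,-0.1]
  ]
}}

```text
t: 36.68
tool_pos: [0.553, -0.1362, 0.2937]
tcp_rot: [-0.001, 0.748, -0.664, -0.001]
force: [-0.2, -0.3, 0.0]
opening: 0.548
```

```bash
python3 - <<'E'
from h import *
tool();p,d,K,M=cam('wrist');P=cloud(d,K,M);save('w23',p)
rects(P,.113,.14,box=(.63,.73,-.18,-.085),amin=100)
rects(P,.085,.1,box=(.62,.74,-.19,-.085),amin=1000)
print('box'); rects(P,.1,.13,box=(.5,.8,-.12,.2))
print('inside');rects(P,.088,.103,box=(.55,.75,-.05,.14))
E
```

```text
t 36.7 tcp [ 0.553  -0.1362  0.2937] yaw y -173.2 tilt z [-0.001  0.003 -1.   ] q [-0.24  0.32  0.11  1.36  0.   -1.93] F [-0.2 -0.3  0. ] op 0.55
c [ 678.1 -129.5] size 14 x 49 shortdir -84.0 h 0.1215 n 565 px 213 173
c [ 674.3 -129.3] size 95 x 100 shortdir -84.9 h 0.0918 n 4582 px 224 166
box
c [632.4  -7.1] size 159 x 249 shortdir -85.1 h 0.1199 n 13130 px 241 251
c [687.4 137.9] size 33 x 109 shortdir -31.2 h 0.1187 n 999 px 202 358
inside
```

```bash
python3 -c "
from plant import order
print(order.close_job())"
```

```text
the job is handed in; nothing more can be done
None
```

I finished every step of the task and handed the job in at about 37 s of robot time. `close_job()` reported no verdict, so what follows is from my own measurements.

- **Blanks:** three were present (two 45x85x26, one 50x95x28) and all lie flat on the box floor. The second first came down on the edge of the first, so I re-gripped it and moved it aside. Just after placing, their tops were 26–28 mm above the floor. With the flap shut I saw all three through the pane in one picture, but could not measure them again.
- **Dial:** turned about 92° clockwise. In the last check the bar stood within about 1° (0.016 rad) of zero.
- **Flap:** the prong went through the ring, confirmed in two camera views, and stayed in it for the whole swing. The flap is shut, with a measured slope of 0.001–0.004 rad, and it held against a 5.7 N push. I never commanded the gripper or arm near it.
- **Pole:** it tilted about 0.05 rad in the grip during the swing, so I levelled it before lowering. It lies in both saddles, hook end as before. The handle top is at 58.0–58.1 mm along its length, and it is within about 1 mm and 0.3° of its start pose.
- **Bystanders:** the mug and sanding block read as at the start. The arm hid the tin from the top camera in that check, so I could not re-measure it, but nothing went near it.

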